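# Load the incubating shaker

## Task

Load the culture jars that stand on the bench into the incubating shaker. Its clear hood may or may not be caught: nothing shows it, so try to lift it by the handle, and if it will not rise turn the round catch knob in front of it about a quarter turn and try again. With the hood up, stand every jar upright on the platform between the fixed bar and the sliding clamp bar, push the clamp bar up against the jars until they are held, turn its lock collar clockwise to the locked mark, and lower the hood gently until it is fully shut, without knocking over the small bottle or the beaker beside the jars.

Things in the scene. Friction and masses are not known exactly. Their poses are not given: they have to be found in the camera images.
- shaker: incubating shaker, fixed, at varying places and angles: white base 350 mm deep (x -185 to 165), 360 wide (y), level top 70 mm above the bench. Origin on the bench; its x points from its front (knob side) to its back (hinge), y across, z up. Offsets below are in this frame, mm
- fixed_bar (a point): middle (x = 85, y = 30, height 110) of the fixed round rubber bar, 18 mm thick, across the platform from y = -111 to 141; its front face is at x = 76. End posts at y = -118 and 148, 130 high. Low slide rails (18 mm high) run along x at y = -139 and 148
- platform (a point): point on the platform top (height 70) at x = 20, y = 30: middle of the space for the jars when the clamp bar is fully open. Jars may stand anywhere between the bars with their axis at y from -55 to 108; three fit side by side
- catch_knob (a point): round fluted black knob, 38 mm diameter, 28 high (82 to 110 above the bench), on the front ledge at x = -135, y = -105. This point is on its upright axis, 98 high, and does not turn. No mark, no stops, 0.05 N m either way. Its hidden tongue holds the hood within 0.8 rad of one unseen angle and frees it elsewhere: a quarter turn frees a held hood, but may catch a free one
- hood (a joint): hood angle about its hinge, rad: 0 shut, 1.65 fully up (stop). Stiff hinge: stays where left, about 5 N at the handle to raise. A caught hood rises 3 mm only. Clear box 223 mm deep (x -78 to 145 shut), 340 wide, top 175 above the bench when shut; a strike plate 60 mm wide hangs 35 mm below its front edge
- hood_handle (a point): middle of the hood's handle: a round bar 12 mm thick, 90 long, parallel to the shaker's y, its centre 40 mm in front of the hood's front wall; when shut at x = -118, y = 0, height 135. On top of the hood's front edge, 332 high, when fully up. It moves with the hood and can pivot between the fingers
- hood_hinge (a point): point on the hood's hinge axis at x = 145, y = 0, height 75; the axis is parallel to the shaker's y and does not move
- clamp (a joint): position of the sliding clamp bar along the shaker's x, m: 0 fully open, 0.064 its stop, 0.057 when it presses jars against the fixed bar. 2.5 N friction, stays where left; starts nearly open
- clamp_bar (a point): middle of the sliding clamp bar: round, rubber, 18 mm thick, along the shaker's y from -98 to 139, centre 110 high, at x = -46 + joint clamp, y = 30. At y = -118 it ends in a carriage block 44 x 40 mm, top 122 high, that carries the lock collar; at y = 148 in a shoe 16 mm wide, 128 high
- collar (a joint): angle of the lock collar, rad: 0 unlocked, 1.57 at the locked mark (stop at 1.6), growing clockwise seen from above; starts below 0.3. It takes 0.15 to 0.3 N m as it bites, then holds the clamp bar
- collar_grip (a point): lock collar on the carriage at y = -118: black ring 38 mm diameter, 122 to 134 high, with an upright finger bar across it 44 mm long, 14 thick, top 162 high. This point is on its upright axis, 152 high; its own x runs along the finger bar, which lies along the shaker's x at 0 and along the clamp bar (y) at the locked mark
- jar1: culture jar: straight-sided, round, standing upright; body 56 mm diameter and 70 mm high, ribbed white cap 60 mm diameter and 20 mm high on top, 90 mm in all, about 220 g, bottom-heavy. Origin: centre of the underside, z up. Two or three of the three jars are present
- jar2: culture jar: straight-sided, round, standing upright; body 56 mm diameter and 70 mm high, ribbed white cap 60 mm diameter and 20 mm high on top, 90 mm in all, about 220 g, bottom-heavy. Origin: centre of the underside, z up. Two or three of the three jars are present
- jar3: culture jar: straight-sided, round, standing upright; body 56 mm diameter and 70 mm high, ribbed white cap 60 mm diameter and 20 mm high on top, 90 mm in all, about 220 g, bottom-heavy. Origin: centre of the underside, z up. Two or three of the three jars are present
- bottle_small: bystander: glass bottle with blue cap, 70 mm diameter, 138 mm high, origin at its underside
- beaker: bystander: small beaker, 60 mm diameter, 80 mm high, origin at its underside
Mind the look-alikes: they are no part of the job. Leave any red look-alike of the jar3 alone.

How it is judged (in metres and radians):
On the way, in this order (a step that is already met when the one before it is completed fails the run):
1. the hood is raised (at least 1.2 rad) (value of joint hood above 1.2 rad), for 0.2 s.
2. every jar stands upright on the platform between the two bars (x of jar1 in the frame of shaker between -0.025 and 0.062 m and y of jar1 in the frame of shaker between -0.08 and 0.125 m and z of jar1 in the frame of shaker between 0.064 and 0.078 m and angle between each of jar1, jar2, jar3's own z axis and vertical below 0.15 rad and x of jar2 in the frame of shaker between -0.025 and 0.062 m and y of jar2 in the frame of shaker between -0.08 and 0.125 m and z of jar2 in the frame of shaker between 0.064 and 0.078 m and x of jar3 in the frame of shaker between -0.025 and 0.062 m and y of jar3 in the frame of shaker between -0.08 and 0.125 m and z of jar3 in the frame of shaker between 0.064 and 0.078 m), for 0.2 s.
3. the clamp bar is up against the jars (within 6 mm) and its lock collar is turned to the locked mark (within 0.17 rad) (value of joint clamp above 0.051 m and value of joint collar above 1.4 rad and x of jar1 in the frame of shaker between 0.035 and 0.062 m and y of jar1 in the frame of shaker between -0.08 and 0.125 m and z of jar1 in the frame of shaker between 0.064 and 0.078 m and angle between each of jar1, jar2, jar3's own z axis and vertical below 0.15 rad and x of jar2 in the frame of shaker between 0.035 and 0.062 m and y of jar2 in the frame of shaker between -0.08 and 0.125 m and z of jar2 in the frame of shaker between 0.064 and 0.078 m and x of jar3 in the frame of shaker between 0.035 and 0.062 m and y of jar3 in the frame of shaker between -0.08 and 0.125 m and z of jar3 in the frame of shaker between 0.064 and 0.078 m), for 0.2 s.
At the end, for the whole second after the job is handed in: every jar that was present stands upright (within 0.15 rad) on the platform between the bars, the clamp bar is within 6 mm of touching the row (joint clamp above 0.051), the lock collar is at its locked mark (joint collar above 1.4), and the hood is shut (below 0.04 rad) and still (all of step 3 and value of joint hood below 0.04 rad and velocity of joint hood between -0.1 and 0.1 rad/s).
It fails at once if the small bottle or the beaker is knocked over (angle between any of bottle_small, beaker's own z axis and vertical above 0.7 rad).
It fails at once if the hood is slammed (swings down faster than 3 rad/s) (velocity of joint hood below -3 rad/s).
Of jar1, jar2, jar3 only 2 to 3 are there at a start; the rules pass over those that are not, and their reading is None.
At some moment in a run one of jar1, jar2, jar3 may be knocked a few centimetres aside while the robot is not near it.
It also fails if it takes over 210 s, if anything falls off the work surface, if the arm or the gripper's body presses on something with over 40 N, if the wrist force passes 120 N, or if a joint passes its speed limit or range.

## Robot

A 7-joint arm with a two-finger parallel gripper is mounted at the origin on the work surface. World frame = base frame: x ahead of the robot, y to its left, z up, the work surface at z = 0. Lengths are in mm, angles in rad, forces in N, time in s.
With the tool pointing down it reaches from about 400 to 875 mm from the base axis. Payload 4.4 kg.
Tool frame: the origin (TCP) lies at the very end of the fingers, on their centre line; the grasp point (between the pads) lies 19 mm behind it; y points along the fingers, x is the direction in which the jaws open and shut, and the axes are right-handed (so a half turn about y gives the same grasp; the last joint's range is limited). The gripper opens to 85 mm and grips with 20 to 120 N. Pads are 22 mm wide; open, the fingers measure 114 mm over their backs; the gripper's body (76 mm by 85 mm) begins 54 mm behind the grasp point. The pads swing forward as they close: fully open they stand 13 mm farther back than shut.
Start: joints at [-1.366, 0.628, 0.038, 1.517, -0.027, 0.996, -0.02], TCP at [173.852, 626.333, 231.313] pointing down, gripper open.
Joint ranges: [-3.06, 3.06], [-0.37, 2.12], [-1.25, 1.32], [0.18, 2.47], [-1.1, 4.24], [0.23, 1.98], [-2.94, 2.94]. Speed limits (rad/s): [2.57, 2.57, 3.14, 3.14, 3.14, 3.14, 3.14].

## Interface

Orientations are given as [roll, pitch, yaw] about the fixed x, y, z axes, in that order (R = Rz(yaw) Ry(pitch) Rx(roll)).
In Python, from cell import readout, eyes, finish_job gives the robot as it stands. The module is installed in compiled form; this text tells all that it offers.
- The arm moves only by the tool apply_moves, never from a script. Its argument "commands" is a list that holds one entry, the list of rows, each a list of 6 numbers: the shift along the tool's x, y, z in units of 0.04 m (1.0 is 0.04 m), then the turn, a rotation vector about the tool's x, y, z in units of 5 degrees (1.0 is 5 degrees). A call has 1 to 8 rows; each row shifts and turns the pose as measured when the row begins, along the tool's axes as they then stand; what a row does not reach is not made up. A row lasts 1/12 s, in which the tool goes at most 41.7 mm and 7.16 degrees, less where a joint would pass 70% of its speed; a pose out of reach is approached as far as the arm can. A call with a number of a shift or a turn outside -1 to 1 is refused whole. A call with a gripper value outside its range is refused whole. "claw" is the finger opening in mm, from 0 to 85.4, set as the call begins (left out, the last holds). The fingers move at their own pace and stop on an object; the grip force is fixed at half the most. Time passes only in rows, so rows that do not move let the fingers close. It gives the time, the measured TCP pose, the force and the opening at its end, in the units of the state.
- readout.read_state(): the state, without advancing time (a new reading comes with each control period).
- eyes.get_image(name): name is "scene" or "top"; returns a dict with "image" (384x512x3 uint8, red, green, blue), "mtx" (3x3 intrinsics, pixels), "rvec" (rotation vector, rad) and "tvec" (3), from world to camera coordinates, as OpenCV has them. Camera axes: x right, y down, z forward; pixel columns grow to the right and rows downward; lengths in mm; the calibration is good to about 2 mm. A picture is of the moment at which its call begins. There is no depth.
- finish_job(): hands the job in, once; it reports no verdict.
The state is a dict: "clock": time; "qpos": joint angles; "qd": joint speeds; "tau": joint torques, N m; "eef_pos": TCP position; "tool_rot": TCP orientation; "force": force on the tool from outside, world axes, zero at the start; "torque": the same for the moment, N m; "width": finger opening in mm.
Only numpy, scipy, OpenCV 4.12 (cv2) and the standard library are available. Lean on these libraries where they do the work, as an engineer would, in place of code of your own. Each camera call takes 0.05 s, during which the arm holds its last target. There are 200 camera calls.

## Working session

There is one attempt and no reset: what is moved stays moved. The work goes in short steps, Python scripts to look and compute and a tool call to move; the robot and the scene stay as the last step left them, time stands still between calls to the robot, and variables do not carry over. Pictures are saved under pics/ and viewed, about 12 in all and at most 16, crops included, and the job is handed in when it is done.

Besides the shell and the picture viewer there is one more tool, called after "Call:" as name([rows], argument=value, ...), one row to a line, values as JSON. apply_moves: Moves the arm, as the interface text tells. Shifts and turns lie within -1 to 1; 1 stands for 0.04 m of shift or 5 degrees of turn. Its arguments: {"type":"object","properties":{"commands":{"type":"array"},"claw":{"type":"number"}},"required":["commands"]}

```bash
mkdir -p pics; ls; cat > h.py <<'E'
import numpy as np, cv2
from scipy.spatial.transform import Rotation as R
from cell import readout, eyes
def snap(name, fn=None):
    d=eyes.get_image(name); im=cv2.cvtColor(d["image"],cv2.COLOR_RGB2BGR)
    if fn: cv2.imwrite("pics/"+fn+".png",im)
    return im,d
def cam(d): return cv2.Rodrigues(np.array(d["rvec"],float))[0],np.array(d["tvec"],float).ravel(),np.array(d["mtx"],float)
def proj(d,P): return cv2.projectPoints(np.array(P,float).reshape(-1,1,3),np.array(d["rvec"],float),np.array(d["tvec"],float),np.array(d["mtx"],float),None)[0][:,0]
def onz(d,uv,z):
    r,t,K=cam(d); c=-r.T@t; v=r.T@np.linalg.inv(K)@np.array([uv[0],uv[1],1.]); return c+v*(z-c[2])/v[2]
E
python3 - <<'E'
from h import *
s=readout.read_state(); print(s)
for n in("scene","top"):
    im,d=snap(n,n+"0"); r,t,K=cam(d); print(n,-r.T@t,K[0,0],r[2])
a=cv2.imread("pics/scene0.png");b=cv2.imread("pics/top0.png")
E
```

```text
pics
{'clock': 0.0, 'qpos': array([-1.36580658,  0.6293512 ,  0.03846951,  1.51838371, -0.02698373,
        0.99630415, -0.01999125]), 'qd': array([ 5.48244147e-04,  3.86587419e-05,  8.69077762e-04,  1.53965122e-03,
        8.23059445e-04,  2.12945957e-04, -1.51539660e-03]), 'tau': array([-1.61777907e-04, -5.63410842e+01,  1.22618929e+00, -1.93442005e+01,
        1.09494198e-02,  1.07235930e-02, -3.86117080e-06]), 'eef_pos': array([173.69271838, 625.70291353, 230.38129956]), 'tool_rot': array([-1.57085228,  0.00192687,  1.30000148]), 'force': array([ 0.1647061 , -0.0306518 ,  0.38039691]), 'torque': array([-0.03441793, -0.01110834,  0.03033511]), 'width': 85.4355527010624}
scene [1102.25372784  372.22141679  795.90741823] 360.3506887458592 [-0.58878041 -0.28630571 -0.755888  ]
top [ 290.54433213   94.82005427 1298.75750039] 453.8338959587149 [ 0.217163    0.01578374 -0.97600774]
```

View pics/scene0.png

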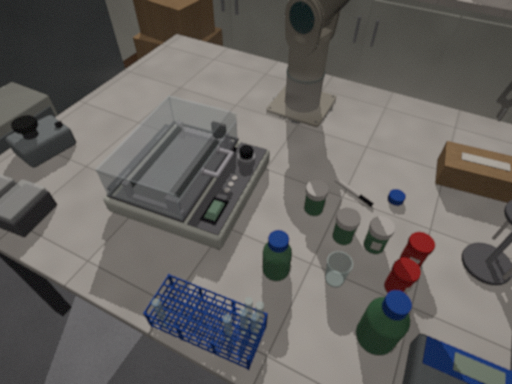

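View pics/top0.png

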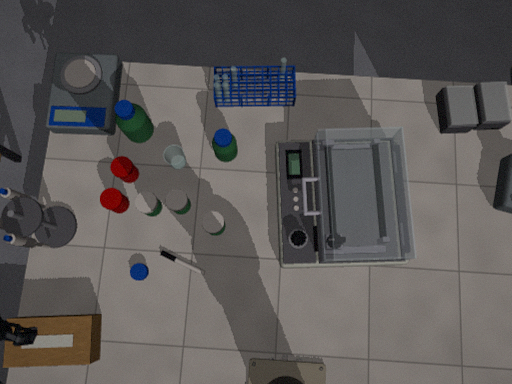

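```bash
python3 - <<'E'
from h import *
for n in("scene","top"):
    im,d=snap(n)
    print(n,proj(d,[[0,0,0],[174,626,230],[500,0,0],[0,500,0],[500,300,0]]).round())
    r,t,K=cam(d); print(r.round(2))
    cv2.imwrite("pics/z_%s.png"%n, cv2.resize(im[75:285,80:430] if n=="scene" else im[60:285,90:430],None,fx=2.25,fy=2.25,interpolation=cv2.INTER_CUBIC))
E
```

```text
scene [[302. 105.]
 [516. 132.]
 [237. 193.]
 [439. 146.]
 [333. 231.]]
[[-0.45  0.89  0.02]
 [ 0.67  0.35 -0.65]
 [-0.59 -0.29 -0.76]]
top [[285. 401.]
 [ 19. 323.]
 [294. 215.]
 [ 98. 387.]
 [191. 208.]]
[[ 0.07 -1.   -0.  ]
 [-0.97 -0.06 -0.22]
 [ 0.22  0.02 -0.98]]
```

View pics/z_scene.png

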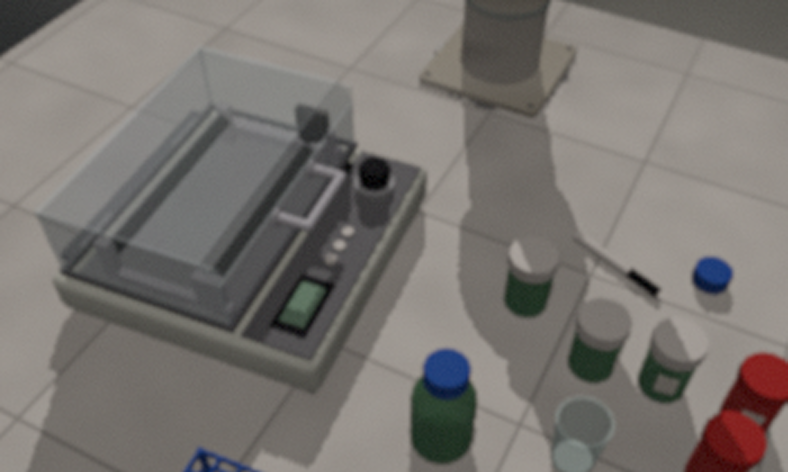

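View pics/z_top.png

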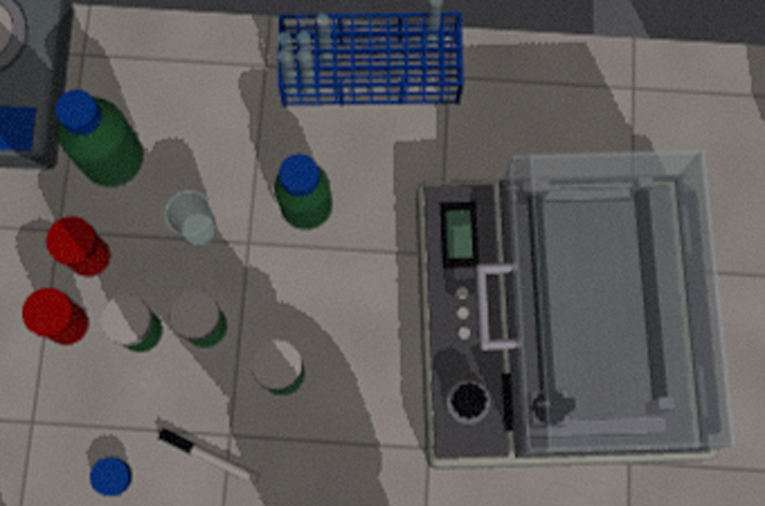

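```bash
cat > fit.py <<'E'
from h import *
from scipy.optimize import least_squares
_,ds=snap("scene");_,dt=snap("top")
T=[((421,185),(-185,180,70)),((467,402),(-135,-105,110)),((482,268),(-118,45,135)),((484,347),(-118,-45,135)),((512,157),(-78,170,175)),((703,152),(145,170,175)),((733,443),(145,-170,175))]
S=[((425,172),(-185,-180,70)),((376,168),(-135,-105,110)),((308,223),(-118,45,135)),((345,173),(-118,-45,135)),((205,50),(145,-170,175)),((58,283),(165,180,70)),((314,378),(-185,180,70)),((40,213),(145,170,175))]
f=lambda p,P:np.c_[np.array(P)@R.from_euler('z',p[2]).as_matrix().T]+[p[0],p[1],0]
def res(p,full=False):
    o=[]
    for d,L,off in((dt,T,(90,60)),(ds,S,(80,75))):
        o.append(proj(d,f(p,[l[1] for l in L]))-(np.array([l[0] for l in L])/2.25+off))
    return o if full else np.vstack(o).ravel()
q=least_squares(res,[500,-150,-np.pi/2],x_scale=[100,100,1],loss='soft_l1')
print(q.x); [print(x.round(1).tolist()) for x in res(q.x,True)]
def tri(a,b): # zoom px scene, top
    A=[];o=[]
    for d,uv,off in((ds,a,(80,75)),(dt,b,(90,60))):
        r,t,K=cam(d); c=-r.T@t; v=r.T@np.linalg.inv(K)@np.r_[np.array(uv)/2.25+off,1]; v/=np.linalg.norm(v); M=np.eye(3)-np.outer(v,v); A.append(M);o.append(M@c)
    return np.linalg.solve(sum(A),sum(o))
for n,a,b in(("A",(533,258),(277,364)),("B",(602,325),(197,318)),("C",(678,340),(127,322))):
    p=np.array(tri(a,b)); print(n,p.round(), onz(ds,np.array(a)/2.25+[80,75],90).round(), onz(dt,np.array(b)/2.25+[90,60],90).round())
print("bottle",tri((447,372),(300,173)).round()); 
print("beaker",onz(dt,np.array((188,208))/2.25+[90,60],80).round(),onz(ds,np.array((583,418))/2.25+[80,75],80).round())
print("red",onz(dt,np.array((72,240))/2.25+[90,60],90).round(),onz(dt,np.array((48,313))/2.25+[90,60],90).round())
E
python3 fit.py
```

```text
[ 538.36750269 -129.45747567   -1.47776375]
[[-2.5, -2.9], [0.6, -0.8], [-1.4, 0.6], [-0.6, -0.7], [-0.2, -0.6], [0.2, -0.6], [0.3, 1.7]]
[[3.4, -4.1], [0.2, -1.3], [1.2, 1.3], [-0.6, 1.5], [-1.5, -2.5], [-5.0, -3.6], [0.9, -4.2], [-1.4, -1.3]]
A [452. 224.  82.] [460. 225.  90.] [451. 223.  90.]
B [503. 327.  73.] [517. 328.  90.] [500. 324.  90.]
C [491. 409.  82.] [499. 408.  90.] [490. 407.  90.]
bottle [678. 212. 130.]
beaker [640. 352.  80.] [633. 347.  80.]
red [587. 487.  90.] [495. 504.  90.]
```

```bash
cat > ov.py <<'E'
from h import *
def ell(c,r,z): 
    a=np.linspace(0,2*np.pi,40); return np.c_[c[0]+r*np.cos(a),c[1]+r*np.sin(a),np.full(40,z)]
def draw(im,d,polys,off,sc,col):
    for p in polys:
        q=((proj(d,p)-off+0.5)*sc-0.5); cv2.polylines(im,[np.round(q*8).astype(np.int32)],False,col,1,cv2.LINE_AA,3)
def crop(im,x0,y0,w,h,sc): 
    c=np.clip(im[y0:y0+h,x0:x0+w].astype(float)*1.6,0,255).astype(np.uint8); return cv2.resize(c,None,fx=sc,fy=sc,interpolation=cv2.INTER_CUBIC)
def shaker(p):
    f=lambda P:np.array(P,float)@R.from_euler('z',p[2]).as_matrix().T+[p[0],p[1],0]
    o=[f(ell((-135,-105),19,110)),f([(-118,45,135),(-118,-45,135)]),f([(-78,170,175),(145,170,175),(145,-170,175),(-78,-170,175),(-78,170,175)]),
     f([(-185,180,70),(165,180,70),(165,-180,70),(-185,-180,70),(-185,180,70)]),f([(76,-111,110),(76,141,110)]),f([(-185,180,0),(-185,-180,0)])]
    return o
def jar(c): return [ell(c,30,90),ell(c,28,0),ell(c,30,70)]
E
python3 - <<'E'
from ov import *
import re
src=open('fit.py').read().split("q=least")[0]; exec(src)
T=[t for t in T if abs(t[1][0])!=185]; S=[t for t in S if t[1][2]!=70]
q=least_squares(res,[500,-150,-np.pi/2],x_scale=[100,100,1],loss='soft_l1'); p=q.x
print(p); [print(x.round(1).tolist()) for x in res(p,True)]
js=[(454,224),(506,326),(493,408)]
ims,_=snap("scene");imt,_=snap("top")
a=crop(imt,275,120,145,155,2.7);b=crop(ims,95,90,185,155,2.1)
draw(a,dt,shaker(p),(275,120),2.7,(0,255,255)); draw(b,ds,shaker(p),(95,90),2.1,(0,255,255))
c=crop(imt,120,175,115,70,3.4);e=crop(ims,290,170,125,90,3)
for j in js: draw(c,dt,jar(j),(120,175),3.4,(0,255,255)); draw(e,ds,jar(j),(290,170),3,(0,255,255))
W=np.zeros((a.shape[0]+max(c.shape[0],e.shape[0]),800,3),np.uint8)
for x,y0,x0 in((a,0,0),(b,0,a.shape[1]+3),(c,a.shape[0],0),(e,a.shape[0],c.shape[1]+5)): 
    h,w=x.shape[:2]; w=min(w,800-x0); W[y0:y0+h,x0:x0+w]=x[:,:w]
print(W.shape); cv2.imwrite("pics/ov1.png",W[:600])
E
```

```text
[ 537.68061873 -129.29364755   -1.47670096]
[[0.6, -0.5], [-1.5, 0.9], [-0.7, -0.4], [-0.4, -0.4], [0.1, -0.4], [0.3, 2.0]]
[[0.3, -1.5], [1.4, 1.1], [-0.4, 1.3], [-1.4, -2.6], [-1.2, -1.4]]
(688, 800, 3)
```

View pics/ov1.png

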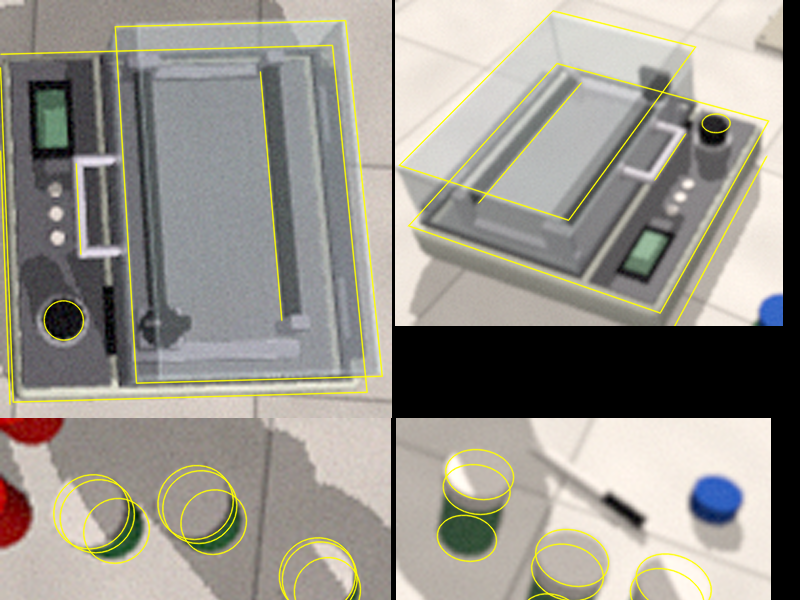

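```bash
cat >> h.py <<'E'
P0=np.array([537.7,-129.3,-1.4767])
def sh(x,y,z): 
    c,s=np.cos(P0[2]),np.sin(P0[2]); return np.array([P0[0]+c*x-s*y,P0[1]+s*x+c*y,z])
PS=P0[2]+np.pi  # jaws along shaker x
def plan(tgt,psi,step=38,ang=4.8):
    s=readout.read_state(); p=np.array(s["eef_pos"]); Rt=R.from_euler('xyz',s["tool_rot"])
    G=R.from_euler('xyz',[-np.pi/2,0,psi]); rv=(Rt.inv()*G).as_rotvec(); d=np.array(tgt)-p
    n=int(max(1,np.ceil(np.linalg.norm(d)/step),np.ceil(np.degrees(np.linalg.norm(rv))/ang)))
    print("t",round(s["clock"],2),"p",p.round(1),"rpy",np.round(s["tool_rot"],3),"F",np.round(s["force"],1),"M",np.round(s["torque"],2),"w",round(s["width"],1),"q",np.round(s["qpos"],2)); 
    rows=[]
    for k in range(n):
        Rk=Rt*R.from_rotvec(rv*k/n); rows.append(np.r_[Rk.inv().apply(d/n)/40,np.degrees(rv/n)/5].round(2))
    print("n",n)
    for r in rows: print((r+0.).tolist())
E
python3 -c "
from h import *
print('handle',sh(-118,0,135),'knob',sh(-135,-105,98))
plan(sh(-118,0,230),PS)"
```

```text
handle [526.61301127 -11.82200767 135.        ] knob [420.48023159  -4.76275299  98.        ]
t 0.5 p [173.8 626.3 231.3] rpy [-1.571  0.     1.3  ] F [ 0.3 -1.   0.7] M [ 0.03 -0.04  0.  ] w 84.9 q [-1.37  0.63  0.04  1.52 -0.03  1.   -0.02]
n 20
[-0.65, 0.0, -0.64, 0.0, -0.21, 0.0]
[-0.66, 0.0, -0.63, 0.0, -0.21, 0.0]
[-0.67, 0.0, -0.61, 0.0, -0.21, 0.0]
[-0.68, 0.0, -0.6, 0.0, -0.21, 0.0]
[-0.7, 0.0, -0.59, 0.0, -0.21, 0.0]
[-0.71, 0.0, -0.58, 0.0, -0.21, 0.0]
[-0.72, 0.0, -0.56, 0.0, -0.21, 0.0]
[-0.73, 0.0, -0.55, 0.0, -0.21, 0.0]
[-0.74, 0.0, -0.54, 0.0, -0.21, 0.0]
[-0.75, 0.0, -0.52, 0.0, -0.21, 0.0]
[-0.76, 0.0, -0.51, 0.0, -0.21, 0.0]
[-0.76, 0.0, -0.5, 0.0, -0.21, 0.0]
[-0.77, 0.0, -0.48, 0.0, -0.21, 0.0]
[-0.78, 0.0, -0.47, 0.0, -0.21, 0.0]
[-0.79, 0.0, -0.45, 0.0, -0.21, 0.0]
[-0.8, 0.0, -0.44, 0.0, -0.21, 0.0]
[-0.81, 0.0, -0.42, 0.0, -0.21, 0.0]
[-0.81, 0.0, -0.41, 0.0, -0.21, 0.0]
[-0.82, 0.0, -0.39, 0.0, -0.21, 0.0]
[-0.83, 0.0, -0.38, 0.0, -0.21, 0.0]
```

Call:
apply_moves([
  [[-0.65, 0, -0.64, 0, -0.21, 0], [-0.66, 0, -0.63, 0, -0.21, 0], [-0.67, 0, -0.61, 0, -0.21, 0], [-0.68, 0, -0.6, 0, -0.21, 0], [-0.7, 0, -0.59, 0, -0.21, 0], [-0.71, 0, -0.58, 0, -0.21, 0], [-0.72, 0, -0.56, 0, -0.21, 0], [-0.73, 0, -0.55, 0, -0.21, 0]],
], claw=32)

```text
clock: 1.17
eef_pos: [314.3, 371.7, 228.9]
tool_rot: [-1.567, -0.009, 1.471]
force: [0.7, -0.0, -0.3]
width: 31.8
```

Call:
apply_moves([
  [[-0.74, 0, -0.54, 0, -0.21, 0], [-0.75, 0, -0.52, 0, -0.21, 0], [-0.76, 0, -0.51, 0, -0.21, 0], [-0.76, 0, -0.5, 0, -0.21, 0], [-0.77, 0, -0.48, 0, -0.21, 0], [-0.78, 0, -0.47, 0, -0.21, 0], [-0.79, 0, -0.45, 0, -0.21, 0], [-0.8, 0, -0.44, 0, -0.21, 0]],
])

```text
clock: 1.83
eef_pos: [469.2, 107.8, 228.8]
tool_rot: [-1.575, -0.013, 1.627]
force: [0.0, 1.0, -0.1]
width: 31.7
```

Call:
apply_moves([
  [[-0.81, 0, -0.42, 0, -0.21, 0], [-0.81, 0, -0.41, 0, -0.21, 0], [-0.82, 0, -0.39, 0, -0.21, 0], [-0.83, 0, -0.38, 0, -0.21, 0]],
])

```text
clock: 2.17
eef_pos: [547.4, -24.5, 228.7]
tool_rot: [-1.579, -0.013, 1.704]
force: [0.7, 1.8, 0.9]
width: 31.8
```

```bash
python3 -c "
from h import *
plan(sh(-118,0,135-19+2),PS)"
```

```text
t 2.17 p [547.4 -24.5 228.7] rpy [-1.579 -0.013  1.704] F [0.7 1.8 0.9] M [ 0.02 -0.07 -0.02] w 31.8 q [ 0.01  0.48 -0.01  1.81 -0.01  0.84  1.71]
n 3
[0.12, 0.92, 0.17, 0.03, 0.15, 0.05]
[0.12, 0.92, 0.16, 0.03, 0.15, 0.05]
[0.12, 0.92, 0.16, 0.03, 0.15, 0.05]
```

Call:
apply_moves([
  [[0.36, 0.2, 0.5, 0.1, 0.45, 0.15], [0, 0, 0, 0, 0, 0]],
])

```text
clock: 2.33
eef_pos: [530.3, -26.0, 220.6]
tool_rot: [-1.575, 0.006, 1.644]
force: [-1.5, 0.9, -0.2]
width: 32.2
```

```bash
python3 -c "
from h import *
plan(sh(-118,0,135-19+2),PS)
a,d=snap('scene');b,d2=snap('top')
from ov import *
W=np.zeros((400,800,3),np.uint8);W[:400,:400]=crop(a,160,100,133,133,3.01)[:400,:400];W[:400,400:]=crop(b,270,130,133,133,3.01)[:400,:400];cv2.imwrite('pics/h1.png',W)"
```

```text
t 2.33 p [530.3 -26.  220.6] rpy [-1.575  0.006  1.644] F [-1.5  0.9 -0.2] M [0.11 0.07 0.04] w 32.2 q [-0.02  0.47  0.02  1.87 -0.    0.8   1.64]
n 3
[0.13, 0.85, 0.03, 0.02, -0.08, -0.02]
[0.12, 0.85, 0.02, 0.02, -0.08, -0.02]
[0.12, 0.85, 0.02, 0.02, -0.08, -0.02]
```

View pics/h1.png

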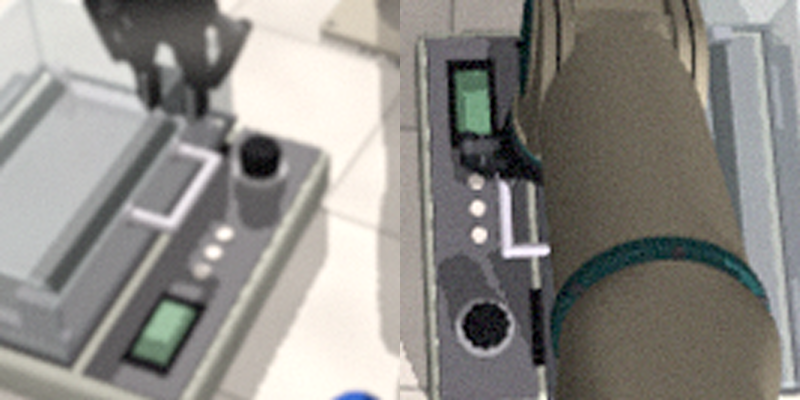

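Call:
apply_moves([
  [[0.37, 0.5, 0.07, 0.04, -0.24, -0.05], [0, 0, 0, 0, 0, 0]],
])

```text
clock: 2.6
eef_pos: [532.1, -13.5, 203.0]
tool_rot: [-1.582, 0.005, 1.667]
force: [-1.4, 1.4, -0.7]
width: 31.9
```

```bash
python3 -c "
from h import *
plan(sh(-118,0,135-19+2),PS)"
```

```text
t 2.6 p [532.1 -13.5 203. ] rpy [-1.582  0.005  1.667] F [-1.4  1.4 -0.7] M [ 0.02  0.1  -0.02] w 31.9 q [-0.04  0.49  0.01  1.89  0.    0.75  1.64]
n 3
[0.02, 0.71, 0.05, 0.04, 0.01, -0.02]
[0.02, 0.71, 0.05, 0.04, 0.01, -0.02]
[0.02, 0.71, 0.05, 0.04, 0.01, -0.02]
```

Call:
apply_moves([
  [[0.02, 0.8, 0.05, 0.04, 0, -0.02], [0.02, 0.8, 0.05, 0.04, 0, -0.02], [0.02, 0.5, 0.05, 0.04, 0, -0.02], [0, 0, 0, 0, 0, 0]],
])

```text
clock: 2.93
eef_pos: [531.9, -9.6, 121.0]
tool_rot: [-1.582, 0.0, 1.672]
force: [-1.4, 0.1, -0.3]
width: 32.1
```

```bash
python3 -c "
from h import *
plan(sh(-118,0,135-19+2),PS)"
```

```text
t 2.93 p [531.9  -9.6 121. ] rpy [-1.582  0.     1.672] F [-1.4  0.1 -0.3] M [-0.02  0.06  0.01] w 32.1 q [-0.03  0.61  0.    1.96 -0.    0.56  1.64]
n 1
[-0.04, 0.07, 0.14, 0.13, 0.08, 0.0]
```

Close on the handle, then a small try lift.

Call:
apply_moves([
  [[-0.04, 0.07, 0, 0.13, 0, 0], [0, 0, 0, 0, 0, 0], [0, 0, 0, 0, 0, 0], [0, 0, 0, 0, 0, 0], [0, 0, 0, 0, 0, 0], [0, 0, 0, 0, 0, 0]],
], claw=0)

```text
clock: 3.43
eef_pos: [532.7, -14.1, 121.4]
tool_rot: [-1.569, 0.004, 1.671]
force: [-0.4, -0.3, -5.2]
width: 10.2
```

Call:
apply_moves([
  [[0, -0.15, 0, 0, 0, 0], [0, -0.15, 0, 0, 0, 0], [0, -0.15, 0, 0, 0, 0]],
])

```text
clock: 3.68
eef_pos: [533.1, -19.2, 140.1]
tool_rot: [-1.569, 0.01, 1.668]
force: [-0.3, -5.0, -6.9]
width: 9.6
```

```bash
cat > arc.py <<'E'
from h import *
import sys
def hand(t): return np.array([-263*np.cos(t)+60*np.sin(t)+145, 263*np.sin(t)+60*np.cos(t)+75])
def sfr(p): d=np.array(p[:2])-P0[:2]; c,s=np.cos(P0[2]),np.sin(P0[2]); return np.array([c*d[0]+s*d[1],-s*d[0]+c*d[1],p[2]])
def th(p,off): # TCP -> hood angle
    v=np.array([p[0]-145-off[0],p[2]-75-off[1]]); return np.arctan2(v[1],-v[0])-np.arctan2(60,263)
OFF=(0,-13.6)
if __name__=="__main__":
    s=readout.read_state(); p=sfr(s["eef_pos"]); t=th(p,OFF); print("sh",p.round(1),"theta",t.round(3),"exp",hand(t)+OFF,"F",np.round(s["force"],1),"rpy",np.round(s["tool_rot"],3),"w",s["width"],"clk",s["clock"],"q",np.round(s["qpos"],2))
    goal,st=float(sys.argv[1]),float(sys.argv[2]); n=int(np.ceil(abs(goal-t)/st)); a=np.array([p[0],p[2]])
    for k in range(1,n+1):
        b=hand(t+(goal-t)*k/n)+OFF; d=(b-a)/40; a=b; print([round(-d[0],2),round(-d[1],2),0])
E
python3 arc.py 1.58 0.09
```

```text
sh [-110.     5.7  140.1] theta 0.075 exp [-112.75308264  140.97605411] F [-0.3 -5.  -6.9] rpy [-1.569  0.01   1.668] w 9.629505188067174 clk 3.6833 q [-0.03  0.59  0.01  1.93  0.01  0.62  1.64]
[np.float64(-0.13), np.float64(-0.58), 0]
[np.float64(-0.25), np.float64(-0.54), 0]
[np.float64(-0.3), np.float64(-0.52), 0]
[np.float64(-0.34), np.float64(-0.49), 0]
[np.float64(-0.38), np.float64(-0.46), 0]
[np.float64(-0.42), np.float64(-0.42), 0]
[np.float64(-0.46), np.float64(-0.38), 0]
[np.float64(-0.49), np.float64(-0.34), 0]
[np.float64(-0.52), np.float64(-0.3), 0]
[np.float64(-0.54), np.float64(-0.25), 0]
[np.float64(-0.56), np.float64(-0.2), 0]
[np.float64(-0.58), np.float64(-0.15), 0]
[np.float64(-0.59), np.float64(-0.1), 0]
[np.float64(-0.6), np.float64(-0.05), 0]
[np.float64(-0.6), np.float64(0.01), 0]
[np.float64(-0.59), np.float64(0.06), 0]
[np.float64(-0.59), np.float64(0.11), 0]
```

Call:
apply_moves([
  [[-0.18, -0.58, 0, 0, 0, 0], [-0.25, -0.54, 0, 0, 0, 0], [-0.3, -0.52, 0, 0, 0, 0], [-0.34, -0.49, 0, 0, 0, 0], [-0.38, -0.46, 0, 0, 0, 0]],
])

```text
clock: 4.1
eef_pos: [538.8, -81.0, 247.7]
tool_rot: [-1.568, 0.016, 1.67]
force: [4.7, -8.7, -15.6]
width: 9.6
```

```bash
python3 arc.py 1.58 0.09|sed 's/np.float64//g'
```

```text
sh [-48.    5.7 247.7] theta 0.543 exp [-49.07986913 248.75528922] F [  4.7  -8.7 -15.6] rpy [-1.568  0.016  1.67 ] w 9.599110232125211 clk 4.1 q [0.08 0.46 0.02 1.79 0.01 0.89 1.75]
[(-0.4), (-0.43), 0]
[(-0.46), (-0.36), 0]
[(-0.48), (-0.32), 0]
[(-0.51), (-0.28), 0]
[(-0.53), (-0.23), 0]
[(-0.55), (-0.19), 0]
[(-0.57), (-0.14), 0]
[(-0.58), (-0.09), 0]
[(-0.58), (-0.04), 0]
[(-0.58), (0.01), 0]
[(-0.58), (0.06), 0]
[(-0.57), (0.11), 0]
```

Call:
apply_moves([
  [[-0.4, -0.43, 0, 0, 0, 0], [-0.46, -0.36, 0, 0, 0, 0], [-0.48, -0.32, 0, 0, 0, 0], [-0.51, -0.28, 0, 0, 0, 0], [-0.53, -0.23, 0, 0, 0, 0], [-0.55, -0.19, 0, 0, 0, 0]],
])

```text
clock: 4.6
eef_pos: [550.6, -205.2, 325.3]
tool_rot: [-1.573, 0.023, 1.669]
force: [7.0, -1.3, -25.8]
width: 9.3
```

```bash
python3 arc.py 1.6 0.09|sed 's/np.float64//g'
```

```text
sh [ 76.8   5.7 325.3] theta 1.093 exp [ 77.47280421 322.56867697] F [  7.   -1.3 -25.8] rpy [-1.573  0.023  1.669] w 9.349766290205805 clk 4.6 q [0.27 0.44 0.04 1.58 0.   1.11 1.98]
[(-0.57), (-0.05), 0]
[(-0.56), (-0.07), 0]
[(-0.57), (-0.02), 0]
[(-0.57), (0.02), 0]
[(-0.56), (0.07), 0]
[(-0.56), (0.12), 0]
```

Call:
apply_moves([
  [[-0.57, 0.02, 0, 0, 0, 0], [-0.56, -0.04, 0, 0, 0, 0], [-0.57, 0.01, 0, 0, 0, 0], [-0.57, 0.05, 0, 0, 0, 0], [-0.5, 0.08, 0, 0, 0, 0], [-0.4, 0.1, 0, 0, 0, 0]],
])

```text
clock: 5.1
eef_pos: [562.2, -325.1, 332.1]
tool_rot: [-1.58, 0.006, 1.675]
force: [-2.9, 3.4, 1.6]
width: 9.5
```

```bash
python3 arc.py 1.62 0.09|sed 's/np.float64//g'
```

```text
sh [197.2   6.  332.1] theta 1.537 exp [196.08561049 326.27593398] F [-2.9  3.4  1.6] rpy [-1.58   0.006  1.675] w 9.469467596437182 clk 5.1 q [ 0.45  0.54  0.05  1.39 -0.03  1.2   2.18]
[(-0.52), (0.28), 0]
```

Call:
apply_moves([
  [[-0.4, 0.1, 0, 0, 0, 0], [0, 0, 0, 0, 0, 0]],
])

```text
clock: 5.27
eef_pos: [564.0, -343.1, 328.6]
tool_rot: [-1.582, 0.005, 1.672]
force: [2.2, -1.7, -5.8]
width: 9.2
```

Call:
apply_moves([
  [[0, 0, 0, 0, 0, 0], [0, 0, 0, 0, 0, 0], [0, 0, 0, 0, 0, 0], [0, -0.6, 0, 0, 0, 0], [0, -0.8, 0, 0, 0, 0]],
], claw=36)

```text
clock: 5.68
eef_pos: [561.8, -339.3, 382.4]
tool_rot: [-1.575, 0.002, 1.676]
force: [0.8, -0.5, 0.3]
width: 36.1
```

```bash
python3 -c "
from h import *
from ov import *
from arc import sfr
s=readout.read_state();print(sfr(s['eef_pos']),s['tool_rot'],s['force'])
plan([452,221,390],1.665)
a,d=snap('scene');b,d2=snap('top')
W=np.zeros((480,800,3),np.uint8);W[:480,:400]=crop(a,60,40,133,160,3.01)[:480,:400];W[:400,400:]=crop(b,270,100,160,160,2.5)[:400,:400]
cv2.imwrite('pics/h2.png',W)
cv2.imwrite('pics/jars_s.png',a)"
```

```text
[211.31432888   4.24696111 382.41194102] [-1.57470575  0.00172288  1.67621485] [ 0.78272521 -0.45409076  0.28574982]
t 5.68 p [ 561.8 -339.3  382.4] rpy [-1.575  0.002  1.676] F [ 0.8 -0.5  0.3] M [-0.07 -0.06  0.04] w 36.1 q [ 0.47  0.53  0.05  1.27 -0.03  1.34  2.2 ]
n 16
[0.89, -0.01, 0.08, 0.0, 0.01, 0.0]
[0.89, -0.01, 0.08, 0.0, 0.01, 0.0]
[0.89, -0.01, 0.08, 0.0, 0.01, 0.0]
[0.89, -0.01, 0.08, 0.0, 0.01, 0.0]
[0.89, -0.01, 0.08, 0.0, 0.01, 0.0]
[0.89, -0.01, 0.08, 0.0, 0.01, 0.0]
[0.89, -0.01, 0.08, 0.0, 0.01, 0.0]
[0.89, -0.01, 0.08, 0.0, 0.01, 0.0]
[0.89, -0.01, 0.08, 0.0, 0.01, 0.0]
[0.89, -0.01, 0.08, 0.0, 0.01, 0.0]
[0.89, -0.01, 0.08, 0.0, 0.01, 0.0]
[0.89, -0.01, 0.09, 0.0, 0.01, 0.0]
[0.89, -0.01, 0.09, 0.0, 0.01, 0.0]
[0.89, -0.01, 0.09, 0.0, 0.01, 0.0]
[0.89, -0.01, 0.09, 0.0, 0.01, 0.0]
[0.89, -0.01, 0.09, 0.0, 0.01, 0.0]
```

View pics/jars_s.png

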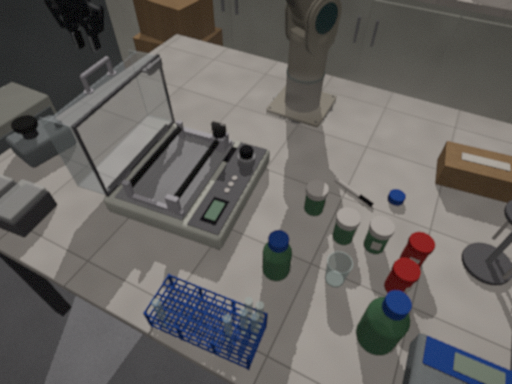

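Call:
apply_moves([
  [[0.89, 0, 0.08, 0, 0, 0], [0.89, 0, 0.08, 0, 0, 0], [0.89, 0, 0.08, 0, 0, 0], [0.89, 0, 0.08, 0, 0, 0], [0.89, 0, 0.08, 0, 0, 0], [0.89, 0, 0.08, 0, 0, 0], [0.89, 0, 0.08, 0, 0, 0], [0.89, 0, 0.08, 0, 0, 0]],
], claw=85)

```text
clock: 6.45
eef_pos: [507.8, -55.3, 387.5]
tool_rot: [-1.598, 0.024, 1.669]
force: [1.3, 0.3, -0.5]
width: 85.2
```

Call:
apply_moves([
  [[0.8, 0.5, 0.1, 0, 0, 0], [0.8, 0.5, 0.1, 0, 0, 0], [0.8, 0.5, 0.1, 0, 0, 0], [0.8, 0.5, 0.1, 0, 0, 0], [0.8, 0.5, 0.1, 0, 0, 0], [0.8, 0.5, 0.1, 0, 0, 0], [0, 0, 0, 0, 0, 0]],
])

```text
clock: 7.03
eef_pos: [464.2, 152.3, 264.8]
tool_rot: [-1.62, 0.02, 1.69]
force: [-0.7, -0.3, 0.6]
width: 84.9
```

```bash
python3 -c "
from h import *
plan([453,222,130],1.665)
"
```

```text
t 7.03 p [464.2 152.3 264.8] rpy [-1.62  0.02  1.69] F [-0.7 -0.3  0.6] M [-0.01  0.13 -0.01] w 84.9 q [-0.31  0.34 -0.11  1.95  0.1   0.82  1.21]
n 5
[0.37, 0.67, 0.05, 0.11, 0.06, -0.04]
[0.36, 0.67, 0.04, 0.11, 0.06, -0.04]
[0.36, 0.67, 0.04, 0.11, 0.06, -0.04]
[0.36, 0.67, 0.03, 0.11, 0.06, -0.04]
[0.35, 0.67, 0.03, 0.11, 0.06, -0.04]
```

Call:
apply_moves([
  [[0.45, 0.67, 0.05, 0.16, 0.06, -0.06], [0.45, 0.67, 0.04, 0.16, 0.06, -0.06], [0.45, 0.67, 0.04, 0.16, 0.06, -0.06], [0.36, 0.67, 0.03, 0.11, 0.06, -0.04], [0.1, 0.5, 0.03, 0.11, 0.06, -0.04], [0, 0, 0, 0, 0, 0]],
])

```text
clock: 7.53
eef_pos: [451.4, 232.8, 136.3]
tool_rot: [-1.57, -0.009, 1.678]
force: [-0.3, -0.6, 0.7]
width: 85.0
```

```bash
python3 -c "
from h import *
from ov import *
plan([453,222,60],1.665)
a,d=snap('scene')
c=crop(a,270,130,160,120,5)
for j in [(454,221),(506,323),(493,405)]: draw(c,d,jar(j),(270,130),5,(0,255,255))
cv2.imwrite('pics/ja.png',c)
"
```

```text
t 7.53 p [451.4 232.8 136.3] rpy [-1.57  -0.009  1.678] F [-0.3 -0.6  0.7] M [-0.    0.03  0.03] w 85.0 q [-0.45  0.57 -0.12  2.    0.1   0.57  1.05]
n 3
[-0.1, 0.63, 0.0, 0.0, 0.05, 0.03]
[-0.09, 0.64, 0.0, 0.0, 0.05, 0.03]
[-0.09, 0.64, 0.0, 0.0, 0.05, 0.03]
```

View pics/ja.png

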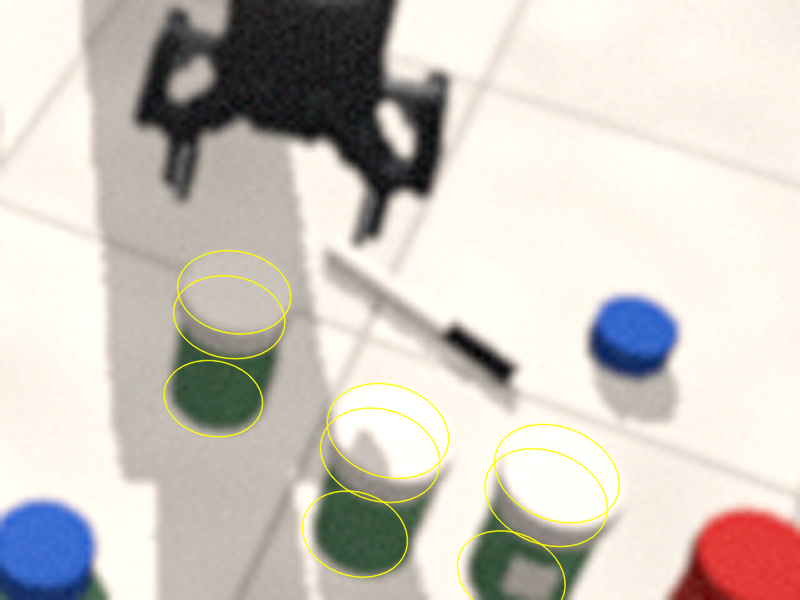

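Call:
apply_moves([
  [[-0.12, 0.6, 0, 0, 0.05, 0.03], [-0.1, 0.6, 0, 0, 0.05, 0.03], [-0.04, 0.6, 0, 0, 0.05, 0.03], [0, 0, 0, 0, 0, 0]],
])

```text
clock: 7.92
eef_pos: [459.0, 224.6, 71.3]
tool_rot: [-1.586, -0.005, 1.666]
force: [-0.4, -1.3, 0.2]
width: 85.0
```

```bash
python3 -c "
from h import *
plan([453,223,60],1.665)
"
```

```text
t 7.92 p [459.  224.6  71.3] rpy [-1.586 -0.005  1.666] F [-0.4 -1.3  0.2] M [-0.06  0.05 -0.01] w 85.0 q [-0.46  0.68 -0.08  2.05  0.13  0.4   1.03]
n 1
[-0.03, 0.28, 0.16, 0.18, 0.01, 0.06]
```

Call:
apply_moves([
  [[-0.02, 0.3, 0.16, 0.18, 0, 0.06], [0, 0, 0, 0, 0, 0]],
])

```text
clock: 8.08
eef_pos: [454.4, 223.2, 61.7]
tool_rot: [-1.574, -0.001, 1.665]
force: [0.1, -0.6, -0.0]
width: 85.2
```

Call:
apply_moves([
  [[0, 0, 0, 0, 0, 0], [0, 0, 0, 0, 0, 0], [0, 0, 0, 0, 0, 0], [0, 0, 0, 0, 0, 0], [0, 0, 0, 0, 0, 0]],
], claw=40)

```text
clock: 8.5
eef_pos: [457.2, 224.6, 66.9]
tool_rot: [-1.581, -0.004, 1.665]
force: [-0.1, 0.1, -2.7]
width: 58.3
```

```bash
python3 -c "
from h import *
print('place',sh(30,-48,130))
plan([453,223,200],1.665)
"
```

```text
place [ 492.73106805 -163.6772477   130.        ]
t 8.5 p [457.2 224.6  66.9] rpy [-1.581 -0.004  1.665] F [-0.1  0.1 -2.7] M [ 0.01 -0.03 -0.  ] w 58.3 q [-0.46  0.69 -0.08  2.05  0.13  0.4   1.03]
n 4
[0.0, -0.83, 0.02, 0.03, 0.0, 0.01]
[-0.01, -0.83, 0.02, 0.03, 0.0, 0.01]
[-0.01, -0.83, 0.02, 0.03, 0.0, 0.01]
[-0.01, -0.83, 0.03, 0.03, 0.0, 0.01]
```

Call:
apply_moves([
  [[0, -0.7, 0, 0.05, 0, 0], [0, -0.9, 0, 0.05, 0, 0], [0, -0.9, 0, 0.03, 0, 0], [-0.3, -0.9, -0.05, 0.03, 0, 0], [-0.7, -0.6, -0.05, 0, 0, 0], [-0.9, 0, -0.05, 0, 0, 0]],
])

```text
clock: 9.0
eef_pos: [467.3, 155.6, 232.1]
tool_rot: [-1.562, -0.007, 1.682]
force: [1.8, 0.3, -3.1]
width: 58.0
```

```bash
python3 -c "
from h import *
plan(sh(30,-48,240),PS)
"
```

```text
t 9.0 p [467.3 155.6 232.1] rpy [-1.562 -0.007  1.682] F [ 1.8  0.3 -3.1] M [-0.03 -0.23 -0.04] w 58.0 q [-0.27  0.41 -0.14  1.94  0.07  0.81  1.23]
n 9
[-0.89, -0.03, 0.03, -0.01, 0.02, 0.01]
[-0.89, -0.03, 0.03, -0.01, 0.02, 0.01]
[-0.89, -0.03, 0.02, -0.01, 0.02, 0.01]
[-0.89, -0.03, 0.02, -0.01, 0.02, 0.01]
[-0.89, -0.02, 0.02, -0.01, 0.02, 0.01]
[-0.89, -0.02, 0.02, -0.01, 0.02, 0.01]
[-0.89, -0.02, 0.02, -0.01, 0.02, 0.01]
[-0.89, -0.02, 0.02, -0.01, 0.02, 0.01]
[-0.89, -0.02, 0.01, -0.01, 0.02, 0.01]
```

Call:
apply_moves([
  [[-0.89, -0.06, 0.03, 0, 0.02, 0.01], [-0.89, -0.05, 0.03, 0, 0.02, 0.01], [-0.89, -0.03, 0.02, 0, 0.02, 0.01], [-0.89, -0.03, 0.02, 0, 0.02, 0.01], [-0.89, -0.02, 0.02, 0, 0.02, 0.01], [-0.89, -0.02, 0.02, 0, 0.02, 0.01], [-0.7, -0.02, 0.02, 0, 0.02, 0.01], [-0.4, -0.02, 0.02, 0, 0.02, 0.01]],
])

```text
clock: 9.67
eef_pos: [486.3, -116.7, 245.3]
tool_rot: [-1.568, 0.003, 1.667]
force: [0.8, -0.2, -3.1]
width: 57.8
```

Call:
apply_moves([
  [[0, 0, 0, 0, 0, 0]],
])

```text
clock: 9.75
eef_pos: [485.6, -121.8, 245.4]
tool_rot: [-1.568, 0.005, 1.66]
force: [-0.8, -0.6, -2.9]
width: 58.1
```

```bash
python3 -c "
from h import *
plan(sh(30,-48,139),PS)
"
```

```text
t 9.75 p [ 485.6 -121.8  245.4] rpy [-1.568  0.005  1.66 ] F [-0.8 -0.6 -2.9] M [-0.01 -0.01  0.03] w 58.1 q [ 0.25  0.4  -0.08  1.91  0.05  0.84  1.79]
n 4
[-0.26, 0.67, -0.02, -0.01, -0.01, -0.02]
[-0.26, 0.67, -0.02, -0.01, -0.01, -0.02]
[-0.26, 0.67, -0.02, -0.01, -0.01, -0.02]
[-0.26, 0.67, -0.02, -0.01, -0.01, -0.02]
```

Call:
apply_moves([
  [[-0.5, 0.2, -0.04, 0, 0, -0.03], [-0.45, 0.4, -0.04, 0, 0, 0], [-0.05, 0.7, 0, 0, 0, 0], [0, 0.7, 0, 0, 0, 0], [0, 0.2, 0, 0, 0, 0], [0, 0, 0, 0, 0, 0]],
])

```text
clock: 10.25
eef_pos: [492.5, -161.7, 156.0]
tool_rot: [-1.571, 0.002, 1.659]
force: [0.7, -0.5, -2.4]
width: 58.3
```

```bash
python3 -c "
from h import *
plan(sh(30,-48,139),PS)
"
```

```text
t 10.25 p [ 492.5 -161.7  156. ] rpy [-1.571  0.002  1.659] F [ 0.7 -0.5 -2.4] M [ 0.04  0.03 -0.02] w 58.3 q [ 0.31  0.55 -0.07  1.96  0.06  0.64  1.86]
n 1
[-0.05, 0.43, 0.0, 0.0, -0.07, -0.02]
```

Call:
apply_moves([
  [[-0.04, 0.25, 0, 0, 0, 0], [0, 0.12, 0, 0, 0, 0], [0, 0.08, 0, 0, 0, 0], [0, 0, 0, 0, 0, 0]],
])

```text
clock: 10.58
eef_pos: [494.3, -161.1, 139.1]
tool_rot: [-1.574, 0.001, 1.662]
force: [-0.9, -0.0, -3.1]
width: 58.1
```

Call:
apply_moves([
  [[0, 0.06, 0, 0, 0, 0], [0, 0.03, 0, 0, 0, 0], [0, 0, 0, 0, 0, 0]],
])

```text
clock: 10.83
eef_pos: [495.8, -160.9, 136.8]
tool_rot: [-1.577, 0.002, 1.663]
force: [-0.0, 0.1, -2.9]
width: 57.9
```

Call:
apply_moves([
  [[0, 0.07, 0.04, 0.05, 0, 0], [0, 0.05, 0.03, 0, 0, 0]],
])

```text
clock: 11.0
eef_pos: [495.0, -161.1, 134.8]
tool_rot: [-1.577, 0.004, 1.663]
force: [-4.3, 2.9, 26.5]
width: 58.5
```

Contact. Release and rise.

Call:
apply_moves([
  [[0, 0, 0, 0, 0, 0], [0, 0, 0, 0, 0, 0], [0, 0, 0, 0, 0, 0], [0, 0, 0, 0, 0, 0], [0, -0.6, 0, 0, 0, 0], [0, -0.9, 0, 0, 0, 0], [0, -0.9, 0, 0, 0, 0]],
], claw=82)

```text
clock: 11.58
eef_pos: [490.7, -160.0, 228.5]
tool_rot: [-1.565, -0.001, 1.664]
force: [2.2, -0.1, -0.8]
width: 82.2
```

```bash
python3 -c "
from h import *
from ov import *
plan([505,325,230],2.5)
a,d=snap('scene')
cv2.imwrite('pics/v9.png',cv2.resize(crop(a,90,60,340,230,1),None,fx=2.35,fy=2.35,interpolation=cv2.INTER_CUBIC))
"
```

```text
t 11.58 p [ 490.7 -160.   228.5] rpy [-1.565e+00 -1.000e-03  1.664e+00] F [ 2.2 -0.1 -0.8] M [ 0.03 -0.05 -0.02] w 82.2 q [ 0.32  0.44 -0.08  1.88  0.05  0.82  1.87]
n 13
[0.93, 0.0, -0.11, 0.0, -0.74, 0.0]
[0.92, 0.0, -0.17, 0.0, -0.74, 0.0]
[0.9, 0.0, -0.23, 0.0, -0.74, 0.0]
[0.89, 0.0, -0.29, 0.0, -0.74, 0.0]
[0.87, 0.0, -0.35, 0.0, -0.74, 0.0]
[0.84, 0.0, -0.4, 0.0, -0.74, 0.0]
[0.82, 0.0, -0.45, 0.0, -0.74, 0.0]
[0.78, 0.0, -0.51, 0.0, -0.74, 0.0]
[0.75, 0.0, -0.55, 0.0, -0.74, 0.0]
[0.71, 0.0, -0.6, 0.0, -0.74, 0.0]
[0.67, 0.0, -0.65, 0.0, -0.74, 0.0]
[0.63, 0.0, -0.69, 0.0, -0.74, 0.0]
[0.58, 0.0, -0.73, 0.0, -0.74, 0.0]
```

View pics/v9.png

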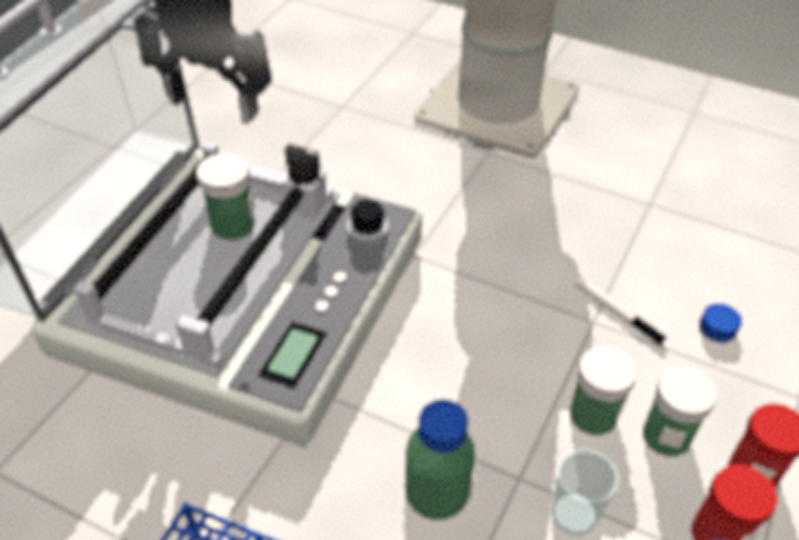

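Call:
apply_moves([
  [[0.93, 0, -0.11, 0, -0.74, 0], [0.92, 0, -0.17, 0, -0.74, 0], [0.9, 0, -0.23, 0, -0.74, 0], [0.89, 0, -0.29, 0, -0.74, 0], [0.87, 0, -0.35, 0, -0.74, 0], [0.84, 0, -0.4, 0, -0.74, 0], [0.82, 0, -0.45, 0, -0.74, 0], [0.78, 0, -0.51, 0, -0.74, 0]],
])

```text
clock: 12.3
eef_pos: [508.5, 135.5, 237.1]
tool_rot: [-1.581, 0.023, 2.178]
force: [0.6, -0.1, 0.1]
width: 82.0
```

Call:
apply_moves([
  [[0.75, 0, -0.55, 0, -0.74, 0], [0.71, 0, -0.6, 0, -0.74, 0], [0.67, 0, -0.65, 0, -0.74, 0], [0.45, 0, -0.5, 0, -0.74, 0], [0, 0, 0, 0, 0, 0]],
])

```text
clock: 12.72
eef_pos: [509.6, 291.4, 234.3]
tool_rot: [-1.581, 0.021, 2.463]
force: [-0.4, 1.0, 0.7]
width: 82.4
```

```bash
python3 -c "
from h import *
plan([505,325,130],2.5)
"
```

```text
t 12.72 p [509.6 291.4 234.3] rpy [-1.581  0.021  2.463] F [-0.4  1.   0.7] M [0.02 0.05 0.05] w 82.4 q [-0.37  0.54 -0.32  1.71  0.23  0.92  1.68]
n 3
[0.22, 0.87, -0.18, 0.04, -0.14, -0.08]
[0.22, 0.87, -0.19, 0.04, -0.14, -0.08]
[0.21, 0.87, -0.2, 0.04, -0.14, -0.08]
```

Call:
apply_moves([
  [[0.3, 0.7, -0.26, 0.04, -0.14, -0.08], [0.22, 0.7, -0.19, 0.04, -0.14, -0.08], [0.1, 0.7, -0.1, 0.04, -0.14, -0.08], [0, 0.3, 0, 0, 0, 0], [0, 0, 0, 0, 0, 0]],
])

```text
clock: 13.13
eef_pos: [506.1, 328.5, 134.5]
tool_rot: [-1.575, 0.0, 2.504]
force: [-0.3, 0.0, 0.5]
width: 82.1
```

```bash
python3 -c "
from h import *
plan([505,325,60],2.5)
"
```

```text
t 13.13 p [506.1 328.5 134.5] rpy [-1.575  0.     2.504] F [-0.3  0.   0.5] M [-0.06 -0.02 -0.03] w 82.1 q [-0.43  0.69 -0.3   1.74  0.28  0.75  1.63]
n 2
[-0.02, 0.93, 0.05, 0.03, 0.02, 0.0]
[-0.02, 0.93, 0.05, 0.03, 0.02, 0.0]
```

Call:
apply_moves([
  [[-0.02, 0.6, 0.05, 0.03, 0, 0], [-0.02, 0.6, 0.04, 0.03, 0, 0], [0, 0.55, 0, 0.03, 0, 0], [0, 0, 0, 0, 0, 0]],
])

```text
clock: 13.47
eef_pos: [507.7, 323.5, 64.1]
tool_rot: [-1.57, 0.003, 2.5]
force: [-0.6, -0.6, -0.7]
width: 81.9
```

```bash
python3 -c "
from h import *
plan([505,325,62],2.5)
"
```

```text
t 13.47 p [507.7 323.5  64.1] rpy [-1.57   0.003  2.5  ] F [-0.6 -0.6 -0.7] M [-0.04  0.03 -0.01] w 81.9 q [-0.46  0.79 -0.26  1.78  0.33  0.61  1.59]
n 1
[0.08, 0.05, 0.01, -0.01, 0.0, -0.03]
```

Call:
apply_moves([
  [[0.06, 0.05, 0, 0, 0, 0], [0, 0, 0, 0, 0, 0], [0, 0, 0, 0, 0, 0], [0, 0, 0, 0, 0, 0], [0, 0, 0, 0, 0, 0]],
], claw=40)

```text
clock: 13.88
eef_pos: [507.9, 325.3, 66.9]
tool_rot: [-1.575, 0.005, 2.498]
force: [0.6, -0.1, -1.5]
width: 58.2
```

Call:
apply_moves([
  [[0, -0.6, 0, 0, 0, 0], [0, -0.9, 0, 0, 0, 0], [0, -0.9, 0, 0, 0, 0], [0, -0.9, 0, 0, 0, 0], [0, -0.9, 0, 0, 0, 0]],
])

```text
clock: 14.3
eef_pos: [502.6, 321.0, 234.7]
tool_rot: [-1.558, 0.0, 2.498]
force: [1.8, 1.2, -3.2]
width: 58.3
```

```bash
python3 -c "
from h import *
plan(sh(30,28,245),PS)
"
```

```text
t 14.3 p [502.6 321.  234.7] rpy [-1.558  0.     2.498] F [ 1.8  1.2 -3.2] M [ 0.01 -0.14 -0.  ] w 58.3 q [-0.4   0.57 -0.34  1.65  0.22  0.97  1.67]
n 13
[-0.65, -0.01, 0.66, -0.01, 0.73, 0.0]
[-0.69, -0.01, 0.62, -0.01, 0.73, 0.0]
[-0.73, -0.01, 0.57, -0.01, 0.73, 0.0]
[-0.77, -0.01, 0.52, -0.01, 0.73, 0.0]
[-0.8, -0.01, 0.47, -0.01, 0.73, 0.0]
[-0.83, -0.02, 0.42, -0.01, 0.73, 0.0]
[-0.85, -0.02, 0.37, -0.01, 0.73, 0.0]
[-0.87, -0.02, 0.31, -0.01, 0.73, 0.0]
[-0.89, -0.02, 0.25, -0.01, 0.73, 0.0]
[-0.91, -0.02, 0.2, -0.01, 0.73, 0.0]
[-0.92, -0.02, 0.14, -0.01, 0.73, 0.0]
[-0.92, -0.02, 0.08, -0.01, 0.73, 0.0]
[-0.93, -0.02, 0.02, -0.01, 0.73, 0.0]
```

Call:
apply_moves([
  [[-0.65, 0, 0.66, 0, 0.73, 0], [-0.69, 0, 0.62, 0, 0.73, 0], [-0.73, 0, 0.57, 0, 0.73, 0], [-0.77, 0, 0.52, 0, 0.73, 0], [-0.8, 0, 0.47, 0, 0.73, 0], [-0.83, 0, 0.42, 0, 0.73, 0], [-0.85, 0, 0.37, 0, 0.73, 0], [-0.87, 0, 0.31, 0, 0.73, 0]],
])

```text
clock: 14.97
eef_pos: [547.1, 32.9, 251.0]
tool_rot: [-1.595, -0.004, 1.986]
force: [-0.2, -0.7, -2.5]
width: 58.2
```

Call:
apply_moves([
  [[-0.89, 0, 0.25, 0, 0.73, 0], [-0.91, 0, 0.2, 0, 0.73, 0], [-0.85, 0, 0.14, 0, 0.73, 0], [-0.5, 0, 0.08, 0, 0.5, 0], [0, 0, 0, 0, 0, 0]],
])

```text
clock: 15.38
eef_pos: [561.3, -114.2, 253.0]
tool_rot: [-1.596, -0.001, 1.723]
force: [1.0, 0.1, -3.2]
width: 58.2
```

```bash
python3 -c "
from h import *
plan(sh(30,28,160),PS)
"
```

```text
t 15.38 p [ 561.3 -114.2  253. ] rpy [-1.596e+00 -1.000e-03  1.723e+00] F [ 1.   0.1 -3.2] M [-0.06  0.08 -0.04] w 58.2 q [ 0.24  0.48 -0.12  1.73  0.06  0.91  1.82]
n 3
[-0.36, 0.77, 0.01, 0.1, 0.22, 0.01]
[-0.36, 0.77, 0.0, 0.1, 0.22, 0.01]
[-0.36, 0.77, -0.01, 0.1, 0.22, 0.01]
```

Call:
apply_moves([
  [[-0.6, 0.2, -0.04, 0.1, 0.3, 0.01], [-0.4, 0.5, -0.04, 0.1, 0.3, 0], [-0.1, 0.7, 0, 0.1, 0.1, 0], [0, 0.7, 0, 0, 0, 0], [0, 0.1, 0, 0, 0, 0], [0, 0, 0, 0, 0, 0]],
])

```text
clock: 15.88
eef_pos: [573.3, -160.2, 167.4]
tool_rot: [-1.578, 0.001, 1.658]
force: [0.4, -0.0, -1.6]
width: 58.2
```

```bash
python3 -c "
from h import *
plan(sh(30,28,139),PS)
"
```

```text
t 15.88 p [ 573.3 -160.2  167.4] rpy [-1.578e+00  1.000e-03  1.658e+00] F [ 0.4 -0.  -1.6] M [ 0.02  0.02 -0.04] w 58.2 q [ 0.28  0.62 -0.09  1.75  0.07  0.77  1.82]
n 1
[0.1, 0.71, 0.12, 0.08, -0.08, -0.01]
```

Call:
apply_moves([
  [[0.04, 0.3, 0.1, 0.08, 0, 0], [0, 0.25, 0.05, 0, 0, 0], [0, 0.1, 0, 0, 0, 0], [0, 0.05, 0, 0, 0, 0], [0, 0.04, 0, 0, 0, 0]],
])

```text
clock: 16.3
eef_pos: [569.2, -156.4, 140.1]
tool_rot: [-1.577, 0.001, 1.662]
force: [0.3, 0.1, -3.0]
width: 58.3
```

Call:
apply_moves([
  [[-0.04, 0.07, 0, 0.05, 0, 0], [0, 0.05, 0.02, 0, 0, 0], [0, 0.05, 0, 0, 0, 0]],
])

```text
clock: 16.55
eef_pos: [569.8, -158.1, 134.1]
tool_rot: [-1.575, 0.002, 1.663]
force: [-0.3, -0.0, -2.8]
width: 58.4
```

Call:
apply_moves([
  [[0, 0.04, 0, 0, 0, 0], [0, 0.03, 0, 0, 0, 0]],
])

```text
clock: 16.72
eef_pos: [570.9, -158.0, 133.7]
tool_rot: [-1.577, 0.003, 1.663]
force: [-4.0, 1.0, 8.6]
width: 58.4
```

Call:
apply_moves([
  [[0, 0, 0, 0, 0, 0], [0, 0, 0, 0, 0, 0], [0, 0, 0, 0, 0, 0], [0, 0, 0, 0, 0, 0], [0, -0.6, 0, 0, 0, 0], [0, -0.9, 0, 0, 0, 0], [0, -0.9, 0, 0, 0, 0]],
], claw=82)

```text
clock: 17.3
eef_pos: [566.6, -157.2, 225.9]
tool_rot: [-1.565, -0.001, 1.663]
force: [0.8, -1.2, -0.9]
width: 82.3
```

```bash
python3 -c "
from h import *
from ov import *
plan([492,407,230],2.1)
a,d=snap('scene')
c=crop(a,90,60,340,230,2.35)
for j in [(492,407)]: draw(c,d,jar(j),(90,60),2.35,(0,255,255))
cv2.imwrite('pics/v10.png',c)
"
```

```text
t 17.3 p [ 566.6 -157.2  225.9] rpy [-1.565e+00 -1.000e-03  1.663e+00] F [ 0.8 -1.2 -0.9] M [ 0.01 -0.06 -0.02] w 82.3 q [ 0.28  0.55 -0.09  1.7   0.06  0.91  1.83]
n 15
[0.95, -0.01, 0.04, 0.0, -0.33, 0.0]
[0.95, -0.01, 0.01, 0.0, -0.33, 0.0]
[0.95, -0.01, -0.02, 0.0, -0.33, 0.0]
[0.95, -0.01, -0.05, 0.0, -0.33, 0.0]
[0.95, -0.01, -0.07, 0.0, -0.33, 0.0]
[0.94, -0.01, -0.1, 0.0, -0.33, 0.0]
[0.94, -0.01, -0.13, 0.0, -0.33, 0.0]
[0.94, -0.01, -0.16, 0.0, -0.33, 0.0]
[0.93, -0.01, -0.18, 0.0, -0.33, 0.0]
[0.93, -0.01, -0.21, 0.0, -0.33, 0.0]
[0.92, -0.01, -0.24, 0.0, -0.33, 0.0]
[0.91, -0.01, -0.26, 0.0, -0.33, 0.0]
[0.9, -0.01, -0.29, 0.0, -0.33, 0.0]
[0.89, -0.01, -0.32, 0.0, -0.33, 0.0]
[0.88, -0.01, -0.34, 0.0, -0.33, 0.0]
```

View pics/v10.png

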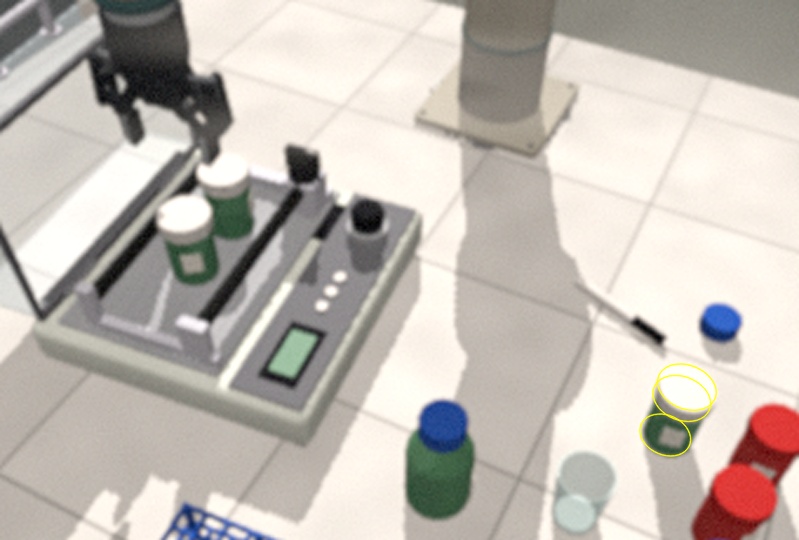

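Call:
apply_moves([
  [[0.95, 0, 0.04, 0, -0.33, 0], [0.95, 0, 0.01, 0, -0.33, 0], [0.95, 0, -0.02, 0, -0.33, 0], [0.95, 0, -0.05, 0, -0.33, 0], [0.95, 0, -0.07, 0, -0.33, 0], [0.94, 0, -0.1, 0, -0.33, 0], [0.94, 0, -0.13, 0, -0.33, 0], [0.94, 0, -0.16, 0, -0.33, 0]],
])

```text
clock: 18.02
eef_pos: [538.8, 139.9, 235.7]
tool_rot: [-1.592, 0.02, 1.878]
force: [0.4, 0.8, -0.0]
width: 81.9
```

Call:
apply_moves([
  [[0.93, 0, -0.18, 0, -0.33, 0], [0.93, 0, -0.21, 0, -0.33, 0], [0.92, 0, -0.24, 0, -0.33, 0], [0.91, 0, -0.26, 0, -0.33, 0], [0.85, 0, -0.29, 0, -0.33, 0], [0.4, 0, -0.15, 0, -0.33, 0], [0, 0, 0, 0, 0, 0]],
])

```text
clock: 18.6
eef_pos: [509.9, 365.8, 232.1]
tool_rot: [-1.595, 0.016, 2.073]
force: [0.2, -0.4, 0.1]
width: 81.7
```

```bash
python3 -c "
from h import *
plan([492,407,130],2.1)
"
```

```text
t 18.6 p [509.9 365.8 232.1] rpy [-1.595  0.016  2.073] F [ 0.2 -0.4  0.1] M [ 0.03 -0.01 -0.01] w 81.7 q [-0.55  0.59 -0.21  1.6   0.17  0.95  1.25]
n 3
[0.39, 0.85, -0.01, 0.09, -0.1, -0.06]
[0.38, 0.85, -0.02, 0.09, -0.1, -0.06]
[0.38, 0.85, -0.03, 0.09, -0.1, -0.06]
```

Call:
apply_moves([
  [[0.55, 0.6, 0, 0.09, -0.1, -0.06], [0.45, 0.7, -0.02, 0.09, -0.1, -0.06], [0.1, 0.7, -0.03, 0.09, -0.1, -0.06], [0, 0.3, 0, 0, 0, 0], [0, 0, 0, 0, 0, 0]],
])

```text
clock: 19.02
eef_pos: [493.8, 406.4, 137.4]
tool_rot: [-1.576, 0.001, 2.099]
force: [0.1, -1.1, 0.2]
width: 82.1
```

```bash
python3 -c "
from h import *
plan([492,407,62],2.1)
"
```

```text
t 19.02 p [493.8 406.4 137.4] rpy [-1.576e+00  1.000e-03  2.099e+00] F [ 0.1 -1.1  0.2] M [-0.    0.03  0.02] w 82.1 q [-0.61  0.72 -0.21  1.64  0.19  0.8   1.2 ]
n 2
[0.02, 0.94, 0.02, 0.03, -0.01, 0.0]
[0.02, 0.94, 0.02, 0.03, -0.01, 0.0]
```

Call:
apply_moves([
  [[0.02, 0.6, 0.02, 0.03, 0, 0], [0.02, 0.6, 0.02, 0.03, 0, 0], [0, 0.58, 0, 0, 0, 0], [0, 0, 0, 0, 0, 0]],
])

```text
clock: 19.35
eef_pos: [496.2, 403.5, 66.7]
tool_rot: [-1.575, 0.003, 2.092]
force: [0.4, -0.1, -1.0]
width: 82.2
```

Call:
apply_moves([
  [[0, 0.05, 0.03, 0, 0, 0], [0, 0, 0, 0, 0, 0], [0, 0, 0, 0, 0, 0], [0, 0, 0, 0, 0, 0], [0, 0, 0, 0, 0, 0]],
], claw=40)

```text
clock: 19.77
eef_pos: [498.9, 402.3, 70.4]
tool_rot: [-1.582, 0.003, 2.088]
force: [-0.6, -0.8, -2.2]
width: 57.8
```

Call:
apply_moves([
  [[0, -0.6, 0, 0, 0, 0], [0, -0.9, 0, 0, 0, 0], [0, -0.9, 0, 0, 0, 0], [0, -0.9, 0, 0, 0, 0], [0, -0.9, 0, 0, 0, 0]],
])

```text
clock: 20.18
eef_pos: [493.2, 396.9, 237.9]
tool_rot: [-1.565, 0.008, 2.088]
force: [0.9, 0.8, -2.2]
width: 58.2
```

```bash
python3 -c "
from h import *
plan(sh(30,104,250),PS)
"
```

```text
t 20.18 p [493.2 396.9 237.9] rpy [-1.565  0.008  2.088] F [ 0.9  0.8 -2.2] M [ 0.06 -0.07  0.  ] w 58.2 q [-0.59  0.61 -0.23  1.55  0.16  1.01  1.22]
n 15
[-0.92, -0.01, 0.23, 0.0, 0.32, -0.01]
[-0.92, -0.01, 0.21, 0.0, 0.32, -0.01]
[-0.93, -0.01, 0.18, 0.0, 0.32, -0.01]
[-0.93, -0.01, 0.15, 0.0, 0.32, -0.01]
[-0.94, -0.01, 0.13, 0.0, 0.32, -0.01]
[-0.94, -0.01, 0.1, 0.0, 0.32, -0.01]
[-0.94, -0.01, 0.07, 0.0, 0.32, -0.01]
[-0.94, -0.02, 0.05, 0.0, 0.32, -0.01]
[-0.94, -0.02, 0.02, 0.0, 0.32, -0.01]
[-0.94, -0.02, -0.01, 0.0, 0.32, -0.01]
[-0.94, -0.02, -0.03, 0.0, 0.32, -0.01]
[-0.94, -0.02, -0.06, 0.0, 0.32, -0.01]
[-0.94, -0.02, -0.09, 0.0, 0.32, -0.01]
[-0.94, -0.02, -0.11, 0.0, 0.32, -0.01]
[-0.93, -0.02, -0.14, 0.0, 0.32, -0.01]
```

Call:
apply_moves([
  [[-0.92, -0.03, 0.23, 0, 0.32, 0], [-0.92, -0.03, 0.21, 0, 0.32, 0], [-0.93, 0, 0.18, 0, 0.32, 0], [-0.93, 0, 0.15, 0, 0.32, 0], [-0.94, 0, 0.13, 0, 0.32, 0], [-0.94, 0, 0.1, 0, 0.32, 0], [-0.94, 0, 0.07, 0, 0.32, 0], [-0.94, 0, 0.05, 0, 0.32, 0]],
])

```text
clock: 20.85
eef_pos: [578.3, 112.8, 258.1]
tool_rot: [-1.597, -0.008, 1.877]
force: [0.8, 0.0, -2.8]
width: 58.5
```

Call:
apply_moves([
  [[-0.94, 0, 0.02, 0, 0.32, 0], [-0.94, 0, 0, 0, 0.32, 0], [-0.94, 0, -0.03, 0, 0.32, 0], [-0.94, 0, -0.06, 0, 0.32, 0], [-0.7, 0, -0.09, 0, 0.3, 0], [-0.3, 0, -0.05, 0, 0.2, 0], [0, 0, 0, 0, 0, 0]],
])

```text
clock: 21.43
eef_pos: [633.6, -94.0, 261.5]
tool_rot: [-1.601, -0.003, 1.698]
force: [0.3, -0.9, -1.6]
width: 58.7
```

```bash
python3 -c "
from h import *
plan(sh(30,104,165),PS)
"
```

```text
t 21.43 p [633.6 -94.  261.5] rpy [-1.601 -0.003  1.698] F [ 0.3 -0.9 -1.6] M [-0.05  0.03  0.03] w 58.7 q [ 0.18  0.57 -0.11  1.54  0.06  1.01  1.75]
n 3
[-0.47, 0.8, 0.0, 0.11, 0.13, 0.01]
[-0.47, 0.8, -0.02, 0.11, 0.13, 0.01]
[-0.47, 0.8, -0.03, 0.11, 0.13, 0.01]
```

Call:
apply_moves([
  [[-0.7, 0.2, -0.02, 0.11, 0.2, 0.01], [-0.6, 0.5, -0.02, 0.11, 0.1, 0.01], [-0.1, 0.7, -0.02, 0.1, 0.1, 0], [0, 0.6, 0, 0, 0, 0], [0, 0.1, 0, 0, 0, 0], [0, 0, 0, 0, 0, 0]],
])

```text
clock: 21.93
eef_pos: [645.3, -138.3, 178.8]
tool_rot: [-1.578, -0.009, 1.674]
force: [-0.5, 0.5, -1.2]
width: 58.3
```

```bash
python3 -c "
from h import *
plan(sh(30,104,142),PS)
"
```

```text
t 21.93 p [ 645.3 -138.3  178.8] rpy [-1.578 -0.009  1.674] F [-0.5  0.5 -1.2] M [-0.    0.02  0.  ] w 58.3 q [ 0.23  0.7  -0.1   1.54  0.07  0.9   1.79]
n 2
[-0.14, 0.46, 0.03, 0.04, 0.05, 0.05]
[-0.14, 0.46, 0.03, 0.04, 0.05, 0.05]
```

Call:
apply_moves([
  [[-0.14, 0.4, 0.04, 0.06, 0.05, 0.05], [-0.1, 0.3, 0.04, 0.06, 0.05, 0.05], [0, 0.12, 0, 0, 0, 0], [0, 0.04, 0, 0, 0, 0], [0, 0.03, 0, 0, 0, 0]],
])

```text
clock: 22.35
eef_pos: [645.4, -142.8, 144.3]
tool_rot: [-1.572, -0.001, 1.672]
force: [-0.3, 0.5, -1.9]
width: 58.4
```

Call:
apply_moves([
  [[0, 0.07, 0.01, 0, 0.03, 0], [0, 0.06, 0.01, 0, 0.03, 0], [0, 0.04, 0.01, 0, 0, 0]],
])

```text
clock: 22.6
eef_pos: [645.2, -142.7, 138.4]
tool_rot: [-1.575, -0.0, 1.667]
force: [0.5, -0.4, -1.4]
width: 58.4
```

Call:
apply_moves([
  [[0, 0.05, 0.02, 0, 0, 0], [0, 0.03, 0.02, 0, 0, 0]],
])

```text
clock: 22.77
eef_pos: [645.2, -142.7, 136.8]
tool_rot: [-1.578, 0.0, 1.667]
force: [-1.3, 1.5, 6.3]
width: 58.4
```

Call:
apply_moves([
  [[0, 0, 0, 0, 0, 0], [0, 0, 0, 0, 0, 0], [0, 0, 0, 0, 0, 0], [0, 0, 0, 0, 0, 0], [0, -0.6, 0, 0, 0, 0], [0, -0.9, 0, 0, 0, 0], [0, -0.9, 0, 0, 0, 0]],
], claw=82)

```text
clock: 23.35
eef_pos: [639.4, -142.3, 227.7]
tool_rot: [-1.563, -0.004, 1.666]
force: [0.9, 0.4, 0.0]
width: 82.1
```

```bash
python3 -c "
from h import *
plan(sh(-90,30,200),PS-np.pi/2)
"
```

```text
t 23.35 p [ 639.4 -142.3  227.7] rpy [-1.563 -0.004  1.666] F [0.9 0.4 0. ] M [-0.   -0.04 -0.02] w 82.1 q [ 0.23  0.64 -0.09  1.49  0.06  1.01  1.79]
n 19
[0.15, 0.04, 0.09, -0.01, 0.95, 0.0]
[0.14, 0.04, 0.1, -0.01, 0.95, 0.0]
[0.13, 0.04, 0.11, -0.01, 0.95, 0.0]
[0.12, 0.04, 0.13, -0.01, 0.95, 0.0]
[0.11, 0.04, 0.13, -0.01, 0.95, 0.0]
[0.1, 0.04, 0.14, -0.01, 0.95, 0.0]
[0.09, 0.04, 0.15, -0.01, 0.95, 0.0]
[0.07, 0.04, 0.16, -0.01, 0.95, 0.0]
[0.06, 0.04, 0.16, -0.01, 0.95, 0.0]
[0.05, 0.04, 0.17, -0.01, 0.95, 0.0]
[0.03, 0.04, 0.17, -0.01, 0.95, 0.0]
[0.02, 0.04, 0.17, -0.01, 0.95, 0.0]
[0.0, 0.04, 0.17, -0.01, 0.95, 0.0]
[-0.01, 0.04, 0.17, -0.01, 0.95, 0.0]
[-0.02, 0.04, 0.17, -0.01, 0.95, 0.0]
[-0.04, 0.04, 0.17, -0.01, 0.95, 0.0]
[-0.05, 0.04, 0.17, -0.01, 0.95, 0.0]
[-0.07, 0.04, 0.16, -0.01, 0.95, 0.0]
[-0.08, 0.04, 0.16, -0.01, 0.95, 0.0]
```

Call:
apply_moves([
  [[0.15, 0, 0.09, 0, 0.95, 0], [0.14, 0, 0.1, 0, 0.95, 0], [0.13, 0, 0.11, 0, 0.95, 0], [0.12, 0, 0.13, 0, 0.95, 0], [0.11, 0, 0.13, 0, 0.95, 0], [0.1, 0, 0.14, 0, 0.95, 0], [0.09, 0, 0.15, 0, 0.95, 0], [0.07, 0, 0.16, 0, 0.95, 0]],
], claw=0)

```text
clock: 24.02
eef_pos: [612.1, -100.3, 239.4]
tool_rot: [-1.583, -0.007, 0.968]
force: [-0.6, 0.8, 0.3]
width: 0.0
```

Call:
apply_moves([
  [[0.06, 0, 0.16, 0, 0.95, 0], [0.05, 0, 0.17, 0, 0.95, 0], [0.03, 0, 0.17, 0, 0.95, 0], [0.02, 0, 0.17, 0, 0.95, 0], [0, 0, 0.17, 0, 0.95, 0], [-0.01, 0, 0.17, 0, 0.95, 0], [-0.02, 0, 0.17, 0, 0.95, 0], [-0.04, 0, 0.17, 0, 0.95, 0]],
])

```text
clock: 24.68
eef_pos: [579.5, -52.8, 239.7]
tool_rot: [-1.576, -0.014, 0.27]
force: [-0.7, 0.2, 1.0]
width: 0.3
```

```bash
python3 -c "
from h import *
plan(sh(-90,30,180),PS-np.pi/2)
"
```

```text
t 24.68 p [579.5 -52.8 239.7] rpy [-1.576 -0.014  0.27 ] F [-0.7  0.2  1. ] M [ 0.05  0.05 -0.01] w 0.3 q [-0.15  0.53  0.29  1.72 -0.19  0.9   0.49]
n 3
[-0.14, 0.49, 0.18, 0.02, 0.67, 0.06]
[-0.14, 0.5, 0.17, 0.02, 0.67, 0.06]
[-0.15, 0.5, 0.16, 0.02, 0.67, 0.06]
```

Call:
apply_moves([
  [[-0.18, 0.3, 0.25, 0.02, 0.67, 0.06], [-0.15, 0.4, 0.2, 0.02, 0.67, 0.06], [-0.1, 0.6, 0.1, 0.02, 0.5, 0.06], [0, 0, 0, 0, 0, 0]],
])

```text
clock: 25.02
eef_pos: [558.5, -32.7, 187.9]
tool_rot: [-1.569, -0.003, 0.1]
force: [-0.8, 0.8, 0.2]
width: 0.1
```

```bash
python3 -c "
from h import *
plan(sh(-90,30,105),PS-np.pi/2)
from ov import *
a,d=snap('scene')
cv2.imwrite('pics/v11.png',crop(a,90,90,180,150,4))
"
```

```text
t 25.02 p [558.5 -32.7 187.9] rpy [-1.569 -0.003  0.1  ] F [-0.8  0.8  0.2] M [ 0.03  0.1  -0.01] w 0.1 q [-0.2   0.57  0.32  1.83 -0.25  0.78  0.35]
n 3
[0.0, 0.69, -0.04, -0.01, 0.02, 0.01]
[0.0, 0.69, -0.04, -0.01, 0.02, 0.01]
[0.0, 0.69, -0.04, -0.01, 0.02, 0.01]
```

View pics/v11.png

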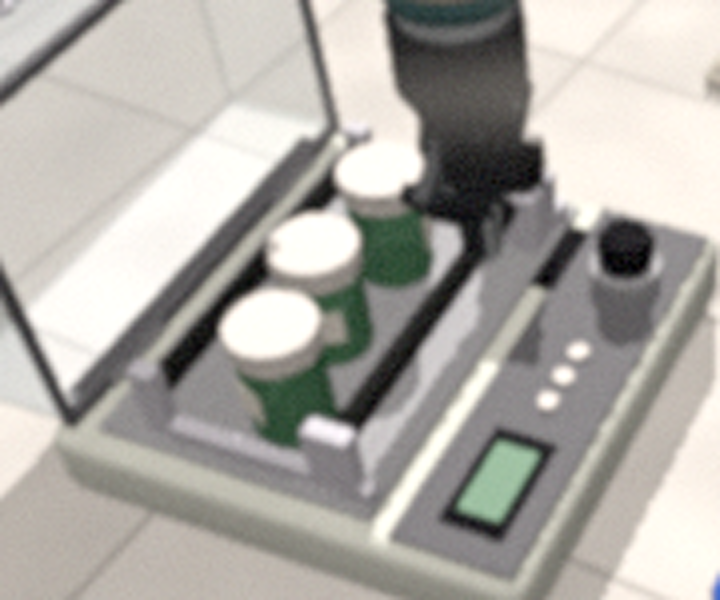

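Call:
apply_moves([
  [[0, 0.65, -0.03, 0, 0, 0], [0, 0.65, -0.03, 0, 0, 0], [0, 0.65, -0.03, 0, 0, 0], [0, 0, 0, 0, 0, 0]],
])

```text
clock: 25.4
eef_pos: [569.0, -38.7, 116.4]
tool_rot: [-1.573, -0.022, 0.107]
force: [-0.8, 0.3, -0.6]
width: 0.2
```

Call:
apply_moves([
  [[0, 0, -0.3, 0, 0, 0], [0, 0, -0.3, 0, 0, 0], [0, 0, -0.25, 0, 0, 0], [0, 0, -0.2, 0, 0, 0]],
])

```text
clock: 25.73
eef_pos: [578.2, -84.5, 122.2]
tool_rot: [-1.575, -0.03, 0.111]
force: [0.6, 0.8, 0.0]
width: 0.1
```

```bash
python3 -c "
from h import *
from arc import sfr
print(sfr(readout.read_state()['eef_pos']))
plan(sh(-9,30,105),PS-np.pi/2)
"
```

```text
[-40.76143434  44.5574436  122.2065204 ]
t 25.73 p [578.2 -84.5 122.2] rpy [-1.575 -0.03   0.111] F [0.6 0.8 0. ] M [-0.02  0.04 -0.01] w 0.1 q [-0.07  0.68  0.26  1.84 -0.28  0.63  0.47]
n 2
[-0.2, 0.21, -0.39, 0.02, 0.1, 0.17]
[-0.19, 0.21, -0.4, 0.02, 0.1, 0.17]
```

Call:
apply_moves([
  [[-0.1, -0.1, 0.6, 0, 0.1, 0.17], [-0.1, 0, 0.6, 0, 0.1, 0.17], [-0.1, 0.1, 0.2, 0, 0, 0.1], [0, 0, 0, 0, 0, 0]],
])

```text
clock: 26.07
eef_pos: [564.2, -40.7, 127.4]
tool_rot: [-1.581, -0.001, 0.079]
force: [-0.6, 0.8, -0.4]
width: 0.2
```

```bash
python3 -c "
from h import *
from arc import sfr
print(sfr(readout.read_state()['eef_pos']))
plan(sh(-90,30,101),PS-np.pi/2)
"
```

```text
[-85.67524804  34.72359932 127.41786884]
t 26.07 p [564.2 -40.7 127.4] rpy [-1.581e+00 -1.000e-03  7.900e-02] F [-0.6  0.8 -0.4] M [0.05 0.05 0.05] w 0.2 q [-0.17  0.66  0.29  1.86 -0.28  0.65  0.37]
n 1
[-0.12, 0.66, 0.11, 0.12, -0.17, 0.01]
```

Call:
apply_moves([
  [[-0.05, 0.35, 0.12, 0.12, -0.1, 0], [-0.05, 0.35, 0, 0, 0, 0], [0, 0.1, 0, 0, 0, 0]],
])

```text
clock: 26.32
eef_pos: [563.1, -39.7, 97.7]
tool_rot: [-1.573, -0.009, 0.09]
force: [-0.7, -0.4, 0.3]
width: -0.0
```

Call:
apply_moves([
  [[0, 0.05, -0.3, 0.05, 0, 0.03], [0, 0.08, -0.3, 0.05, 0, 0.03]],
])

```text
clock: 26.48
eef_pos: [565.5, -62.9, 92.3]
tool_rot: [-1.563, -0.004, 0.094]
force: [0.7, -0.7, 0.9]
width: 0.1
```

```bash
python3 -c "
from h import *
from arc import sfr
print(sfr(readout.read_state()['eef_pos']))
plan(sh(-9,30,104),PS-np.pi/2,step=15)
"
```

```text
[-63.4568203   33.87687069  92.25863498]
t 26.48 p [565.5 -62.9  92.3] rpy [-1.563 -0.004  0.094] F [ 0.7 -0.7  0.9] M [-0.03 -0.05 -0.04] w 0.1 q [-0.09  0.72  0.24  1.87 -0.3   0.59  0.45]
n 4
[-0.02, -0.08, -0.34, -0.02, 0.0, 0.01]
[-0.02, -0.08, -0.34, -0.02, 0.0, 0.01]
[-0.02, -0.07, -0.34, -0.02, 0.0, 0.01]
[-0.02, -0.07, -0.34, -0.02, 0.0, 0.01]
```

Call:
apply_moves([
  [[0, -0.12, -0.25, -0.02, 0, 0], [0, -0.06, -0.3, 0, 0, 0], [0, 0, -0.3, 0, 0, 0]],
])

```text
clock: 26.73
eef_pos: [567.8, -97.4, 99.2]
tool_rot: [-1.56, -0.0, 0.095]
force: [2.1, 5.9, -3.2]
width: -0.3
```

```bash
python3 -c "
from h import *
from arc import sfr
print(sfr(readout.read_state()['eef_pos']))
plan(sh(-9,30,104),PS-np.pi/2,step=15)
"
```

```text
[-28.88625602  32.94453706  99.21916148]
t 26.73 p [567.8 -97.4  99.2] rpy [-1.56  -0.     0.095] F [ 2.1  5.9 -3.2] M [ 1.81 -0.01 -0.01] w -0.3 q [-0.03  0.71  0.24  1.85 -0.29  0.62  0.49]
n 2
[-0.04, -0.06, -0.25, -0.06, 0.0, 0.0]
[-0.04, -0.06, -0.25, -0.06, 0.0, 0.0]
```

Call:
apply_moves([
  [[0, -0.04, -0.2, -0.04, 0, 0], [0, 0, -0.18, 0, 0, 0]],
])

```text
clock: 26.9
eef_pos: [568.6, -111.6, 100.8]
tool_rot: [-1.559, 0.001, 0.095]
force: [-0.2, 8.5, 0.6]
width: -0.1
```

Call:
apply_moves([
  [[0, 0, -0.14, 0, 0, 0]],
])

```text
clock: 26.98
eef_pos: [569.0, -116.3, 100.9]
tool_rot: [-1.556, 0.002, 0.095]
force: [-0.3, 7.1, -2.9]
width: -0.3
```

Call:
apply_moves([
  [[0, 0, -0.12, 0, 0, 0]],
])

```text
clock: 27.07
eef_pos: [569.4, -119.8, 100.9]
tool_rot: [-1.553, 0.002, 0.096]
force: [0.8, 7.5, -2.4]
width: -0.2
```

```bash
python3 -c "
from h import *
from arc import sfr
print(sfr(readout.read_state()['eef_pos']))
plan(sh(-9,30,104),PS-np.pi/2,step=15)
"
```

```text
[ -6.52020861  32.42665285 100.93050774]
t 27.07 p [ 569.4 -119.8  100.9] rpy [-1.553  0.002  0.096] F [ 0.8  7.5 -2.4] M [ 1.63 -0.04 -0.01] w -0.2 q [ 0.02  0.72  0.23  1.82 -0.29  0.64  0.53]
n 1
[-0.06, -0.08, 0.06, -0.2, 0.02, -0.02]
```

Call:
apply_moves([
  [[0, 0, -0.12, -0.1, 0, 0]],
])

```text
clock: 27.15
eef_pos: [569.4, -120.4, 100.8]
tool_rot: [-1.554, 0.004, 0.097]
force: [-0.9, 16.9, 1.5]
width: -0.2
```

Call:
apply_moves([
  [[0, 0, -0.12, -0.1, 0, 0]],
])

```text
clock: 27.23
eef_pos: [569.3, -120.3, 100.8]
tool_rot: [-1.555, 0.005, 0.1]
force: [-1.5, 12.7, 1.0]
width: -0.4
```

Call:
apply_moves([
  [[0, 0, -0.12, -0.1, 0, 0]],
])

```text
clock: 27.32
eef_pos: [569.3, -120.2, 100.8]
tool_rot: [-1.557, 0.007, 0.103]
force: [-0.3, 11.8, 0.9]
width: -0.2
```

Call:
apply_moves([
  [[0, 0, -0.35, 0, 0, 0], [0, 0, -0.35, 0, 0, 0]],
])

```text
clock: 27.48
eef_pos: [569.1, -120.5, 101.0]
tool_rot: [-1.518, 0.017, 0.118]
force: [-5.2, 28.6, 14.3]
width: -0.0
```

```bash
python3 -c "
from h import *
from arc import sfr
print(sfr(readout.read_state()['eef_pos']))
plan(sh(-25,33,200),PS-np.pi/2)
"
```

```text
[ -5.85655026  32.10239567 100.97411209]
t 27.48 p [ 569.1 -120.5  101. ] rpy [-1.518  0.017  0.118] F [-5.2 28.6 14.3] M [ 6.2   1.21 -0.14] w -0.0 q [ 0.06  0.73  0.21  1.8  -0.29  0.68  0.57]
n 3
[0.0, -0.82, 0.2, -0.2, 0.09, -0.07]
[0.0, -0.82, 0.19, -0.2, 0.09, -0.07]
[0.0, -0.82, 0.17, -0.2, 0.09, -0.07]
```

Call:
apply_moves([
  [[0, 0, 0.4, -0.2, 0.09, -0.07], [0, -0.5, 0.3, -0.2, 0.09, -0.07], [0, -0.9, 0, -0.2, 0.09, -0.07], [0, -0.9, 0, 0, 0, 0], [0, -0.9, 0, 0, 0, 0], [0, 0, 0, 0, 0, 0]],
], claw=60)

```text
clock: 27.98
eef_pos: [566.9, -96.6, 237.7]
tool_rot: [-1.572, -0.003, 0.094]
force: [0.7, -0.5, 0.5]
width: 60.1
```

```bash
python3 -c "
from h import *
plan(sh(14,-118,225),PS-np.pi/2-.1)
"
```

```text
t 27.98 p [566.9 -96.6 237.7] rpy [-1.572 -0.003  0.094] F [ 0.7 -0.5  0.5] M [-0.07 -0.04  0.01] w 60.1 q [-0.09  0.53  0.33  1.73 -0.21  0.91  0.41]
n 5
[-0.75, 0.06, -0.22, 0.0, 0.23, 0.01]
[-0.75, 0.06, -0.23, 0.0, 0.23, 0.01]
[-0.74, 0.06, -0.25, 0.0, 0.23, 0.01]
[-0.74, 0.06, -0.26, 0.0, 0.23, 0.01]
[-0.73, 0.06, -0.28, 0.0, 0.23, 0.01]
```

Call:
apply_moves([
  [[-0.75, 0, -0.22, 0, 0.23, 0], [-0.75, 0, -0.23, 0, 0.23, 0], [-0.74, 0, -0.25, 0, 0.23, 0], [-0.7, 0, -0.26, 0, 0.23, 0], [-0.5, 0, -0.25, 0, 0.2, 0], [0, 0, 0, 0, 0, 0]],
])

```text
clock: 28.48
eef_pos: [431.8, -166.0, 244.0]
tool_rot: [-1.585, -0.026, -0.013]
force: [-0.0, -0.2, -0.5]
width: 59.8
```

```bash
python3 -c "
from h import *
from ov import *
plan(sh(14,-118,200),PS-np.pi/2-.1)
a,d=snap('scene')
c=crop(a,90,60,180,180,3.2)
draw(c,d,[np.array([sh(14-22,-118,162),sh(14+22,-118,162)]),np.array([sh(14,-118,122),sh(14,-118,162)])],(90,60),3.2,(0,255,255))
cv2.imwrite('pics/v12.png',c)
"
```

```text
t 28.48 p [ 431.8 -166.   244. ] rpy [-1.585 -0.026 -0.013] F [-0.  -0.2 -0.5] M [ 0.01  0.09 -0.01] w 59.8 q [ 0.01  0.35  0.39  2.03 -0.18  0.76  0.49]
n 2
[-0.14, 0.54, 0.15, 0.08, -0.04, 0.15]
[-0.14, 0.55, 0.15, 0.08, -0.04, 0.15]
```

View pics/v12.png

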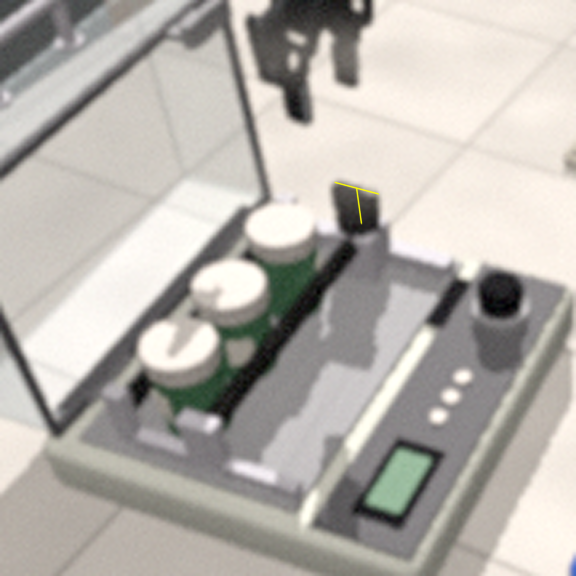

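Call:
apply_moves([
  [[-0.25, 0.4, 0.2, 0.1, 0, 0.15], [-0.15, 0.5, 0.15, 0.08, 0, 0.15], [-0.03, 0.4, 0.05, 0, 0, 0.1], [0, 0, 0, 0, 0, 0]],
])

```text
clock: 28.87
eef_pos: [423.2, -154.4, 193.8]
tool_rot: [-1.575, -0.006, -0.015]
force: [-1.0, 0.0, -0.8]
width: 60.1
```

```bash
python3 -c "
from h import *
plan(sh(14,-118,140),PS-np.pi/2-.1)
"
```

```text
t 28.87 p [ 423.2 -154.4  193.8] rpy [-1.575 -0.006 -0.015] F [-1.   0.  -0.8] M [-0.03  0.04 -0.03] w 60.1 q [ 0.03  0.42  0.35  2.11 -0.23  0.64  0.52]
n 2
[-0.03, 0.67, 0.0, 0.03, -0.05, 0.03]
[-0.02, 0.67, 0.0, 0.03, -0.05, 0.03]
```

Call:
apply_moves([
  [[-0.03, 0.5, 0, 0.05, 0, 0.05], [-0.03, 0.5, 0, 0.05, 0, 0.05], [-0.02, 0.25, 0, 0, 0, 0.03], [0, 0, 0, 0, 0, 0]],
])

```text
clock: 29.2
eef_pos: [427.1, -157.7, 144.9]
tool_rot: [-1.571, -0.005, -0.013]
force: [0.6, 0.2, 0.3]
width: 60.0
```

```bash
python3 -c "
from h import *
plan(sh(14,-118,141),PS-np.pi/2-.1)
"
```

```text
t 29.2 p [ 427.1 -157.7  144.9] rpy [-1.571 -0.005 -0.013] F [0.6 0.2 0.3] M [ 0.04 -0.03 -0.01] w 60.0 q [ 0.09  0.51  0.29  2.14 -0.29  0.52  0.59]
n 1
[-0.14, 0.1, 0.08, 0.01, -0.08, 0.05]
```

Call:
apply_moves([
  [[-0.16, 0.15, 0.1, 0, 0, 0.05], [0, 0, 0, 0, 0, 0], [0, 0, 0, 0, 0, 0], [0, 0, 0, 0, 0, 0], [0, 0, 0, 0, 0, 0], [0, 0, 0, 0, 0, 0]],
], claw=0)

```text
clock: 29.7
eef_pos: [424.4, -154.6, 141.0]
tool_rot: [-1.574, -0.007, -0.01]
force: [0.8, -0.7, -8.5]
width: 12.2
```

```bash
python3 -c "
from h import *
plan(sh(14,-118,141),PS-np.pi/2-.1)
"
```

```text
t 29.7 p [ 424.4 -154.6  141. ] rpy [-1.574 -0.007 -0.01 ] F [ 0.8 -0.7 -8.5] M [-0.25 -0.18 -0.01] w 12.2 q [ 0.08  0.52  0.29  2.16 -0.3   0.5   0.59]
n 1
[-0.07, 0.0, 0.01, 0.04, -0.05, 0.08]
```

Call:
apply_moves([
  [[0, 0, 0, 0, 0.9, 0], [0, 0, 0, 0, 0.9, 0], [0, 0, 0, 0, 0.9, 0], [0, 0, 0, 0, 0.9, 0], [0, 0, 0, 0, 0.9, 0], [0, 0, 0, 0, 0.9, 0]],
])

```text
clock: 30.2
eef_pos: [423.9, -154.5, 141.0]
tool_rot: [-1.571, -0.007, -0.498]
force: [0.7, -0.8, -6.2]
width: 12.6
```

```bash
python3 -c "
from h import *
plan([423.5,-154.6,141],PS-np.pi)
"
```

```text
t 30.2 p [ 423.9 -154.5  141. ] rpy [-1.571 -0.007 -0.498] F [ 0.7 -0.8 -6.2] M [-0.09 -0.01  0.1 ] w 12.6 q [-0.02  0.54  0.43  2.16 -0.44  0.52  0.25]
n 12
[0.0, 0.0, 0.0, 0.0, 0.93, 0.01]
[0.0, 0.0, 0.0, 0.0, 0.93, 0.01]
[0.0, 0.0, 0.0, 0.0, 0.93, 0.01]
[0.0, 0.0, 0.0, 0.0, 0.93, 0.01]
[0.0, 0.0, 0.0, 0.0, 0.93, 0.01]
[0.0, 0.0, 0.0, 0.0, 0.93, 0.01]
[0.0, 0.0, 0.0, 0.0, 0.93, 0.01]
[0.0, 0.0, 0.0, 0.0, 0.93, 0.01]
[0.0, 0.0, 0.0, 0.0, 0.93, 0.01]
[0.0, 0.0, 0.0, 0.0, 0.93, 0.01]
[0.0, 0.0, 0.0, 0.0, 0.93, 0.01]
[0.0, 0.0, 0.0, 0.0, 0.93, 0.01]
```

Call:
apply_moves([
  [[0, 0, 0, 0, 0.93, 0], [0, 0, 0, 0, 0.93, 0], [0, 0, 0, 0, 0.93, 0], [0, 0, 0, 0, 0.93, 0], [0, 0, 0, 0, 0.93, 0], [0, 0, 0, 0, 0.93, 0], [0, 0, 0, 0, 0.93, 0], [0, 0, 0, 0, 0.93, 0]],
])

```text
clock: 30.87
eef_pos: [423.4, -154.0, 141.0]
tool_rot: [-1.568, -0.006, -1.174]
force: [0.6, -0.3, -7.1]
width: 12.6
```

```bash
python3 -c "
from h import *
plan([423.5,-154.6,141],PS-np.pi)
"
```

```text
t 30.87 p [ 423.4 -154.   141. ] rpy [-1.568 -0.006 -1.174] F [ 0.6 -0.3 -7.1] M [-0.15  0.01  0.21] w 12.6 q [-0.14  0.58  0.63  2.16 -0.63  0.58 -0.23]
n 4
[0.0, 0.0, 0.0, -0.01, 0.87, 0.02]
[0.0, 0.0, 0.0, -0.01, 0.87, 0.02]
[0.0, 0.0, 0.0, -0.01, 0.87, 0.02]
[0.0, 0.0, 0.0, -0.01, 0.87, 0.02]
```

Call:
apply_moves([
  [[0, 0, 0, 0, 0.9, 0], [0, 0, 0, 0, 0.9, 0], [0, 0, 0, 0, 0.9, 0], [0, 0, 0, 0, 0.9, 0], [0, 0, 0, 0, 0.7, 0]],
])

```text
clock: 31.28
eef_pos: [423.2, -153.6, 141.0]
tool_rot: [-1.567, -0.005, -1.563]
force: [-0.3, -1.9, -5.4]
width: 12.7
```

```bash
python3 -c "
from h import *
plan([423.5,-154.6,141],PS-np.pi)
"
```

```text
t 31.28 p [ 423.2 -153.6  141. ] rpy [-1.567 -0.005 -1.563] F [-0.3 -1.9 -5.4] M [-0.23 -0.08  0.96] w 12.7 q [-0.21  0.61  0.75  2.17 -0.73  0.62 -0.51]
n 2
[0.01, 0.0, 0.0, -0.02, -0.5, 0.03]
[0.01, 0.0, 0.0, -0.02, -0.5, 0.03]
```

Call:
apply_moves([
  [[0, 0, 0, 0, 0, 0], [0, 0, 0, 0, 0, 0], [0, 0, 0, 0, 0, 0], [0, -0.6, 0, 0, 0, 0], [0, -0.9, 0, 0, 0, 0], [0, -0.9, 0, 0, 0, 0], [0, -0.9, 0, 0, 0, 0], [0, -0.9, 0, 0, 0, 0]],
], claw=40)

```text
clock: 31.95
eef_pos: [418.4, -151.4, 311.3]
tool_rot: [-1.58, -0.001, -1.56]
force: [1.3, 0.8, 0.3]
width: 40.2
```

```bash
python3 -c "
from h import *
plan([563,-342,385],PS-np.pi)
from ov import *
a,d=snap('scene');c=crop(a,90,60,180,180,3.2);b,e=snap('top'); b=crop(b,280,120,140,160,3.2)
W=np.zeros((576,780,3),np.uint8);W[:,:390]=c[:,120:510];W[:512,390:]=b[:512,:390];cv2.imwrite('pics/v13.png',W)
"
```

```text
t 31.95 p [ 418.4 -151.4  311.3] rpy [-1.58e+00 -1.00e-03 -1.56e+00] F [1.3 0.8 0.3] M [-0.   -0.13  0.03] w 40.2 q [-0.48  0.39  1.05  1.95 -0.38  1.03 -0.81]
n 7
[0.69, -0.27, 0.51, 0.01, -0.14, 0.0]
[0.69, -0.27, 0.5, 0.01, -0.14, 0.0]
[0.7, -0.27, 0.49, 0.01, -0.14, 0.0]
[0.7, -0.27, 0.48, 0.01, -0.14, 0.0]
[0.71, -0.26, 0.47, 0.01, -0.14, 0.0]
[0.72, -0.26, 0.47, 0.01, -0.14, 0.0]
[0.72, -0.26, 0.46, 0.01, -0.14, 0.0]
```

View pics/v13.png

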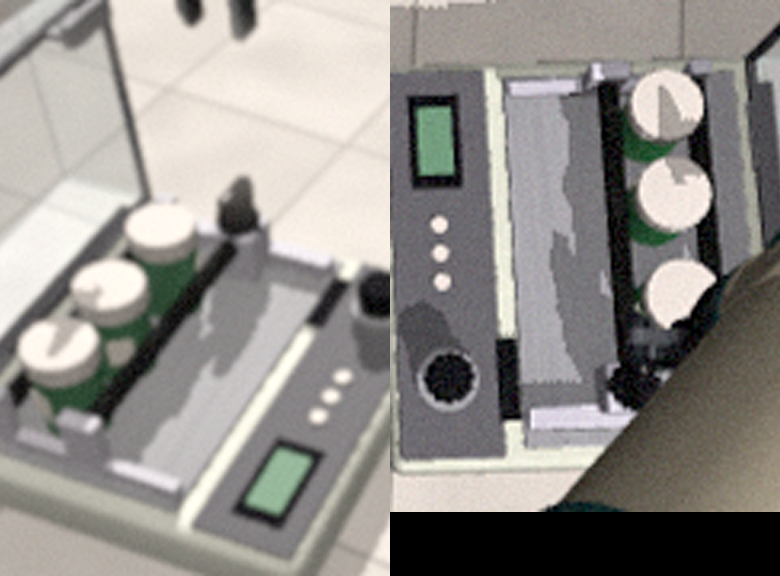

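Call:
apply_moves([
  [[0, 0, 0.5, 0, -1, 0], [0, 0, 0.5, 0, -1, 0], [0, 0, 0.5, 0, -1, 0], [0, 0, 0.5, 0, -1, 0], [0, -0.1, 0.2, 0, -1, 0], [0, -0.2, 0, 0, -1, 0], [0, -0.2, 0, 0, -1, 0], [0, -0.2, 0, 0, -1, 0]],
])

```text
clock: 32.72
eef_pos: [509.5, -135.7, 341.8]
tool_rot: [-1.566, 0.003, -0.822]
force: [0.2, -0.7, 0.1]
width: 40.0
```

```bash
python3 -c "
from h import *
plan([563,-342,388],PS)
"
```

```text
t 32.72 p [ 509.5 -135.7  341.8] rpy [-1.566  0.003 -0.822] F [ 0.2 -0.7  0.1] M [ 0.01  0.03 -0.03] w 40.0 q [-0.32  0.42  0.79  1.71 -0.33  1.14 -0.26]
n 30
[0.16, -0.04, -0.08, 0.0, -0.95, 0.0]
[0.15, -0.04, -0.1, 0.0, -0.95, 0.0]
[0.14, -0.04, -0.11, 0.0, -0.95, 0.0]
[0.13, -0.04, -0.12, 0.0, -0.95, 0.0]
[0.12, -0.04, -0.13, 0.0, -0.95, 0.0]
[0.11, -0.04, -0.14, 0.0, -0.95, 0.0]
[0.1, -0.04, -0.15, 0.0, -0.95, 0.0]
[0.08, -0.04, -0.16, 0.0, -0.95, 0.0]
[0.07, -0.04, -0.16, 0.0, -0.95, 0.0]
[0.06, -0.04, -0.17, 0.0, -0.95, 0.0]
[0.04, -0.04, -0.17, 0.0, -0.95, 0.0]
[0.03, -0.04, -0.18, 0.0, -0.95, 0.0]
[0.01, -0.04, -0.18, 0.0, -0.95, 0.0]
[0.0, -0.04, -0.18, 0.0, -0.95, 0.0]
[-0.02, -0.04, -0.18, 0.0, -0.95, 0.0]
[-0.03, -0.04, -0.17, 0.0, -0.95, 0.0]
[-0.04, -0.04, -0.17, 0.0, -0.95, 0.0]
[-0.06, -0.04, -0.17, 0.0, -0.95, 0.0]
[-0.07, -0.04, -0.16, 0.0, -0.95, 0.0]
[-0.09, -0.04, -0.16, 0.0, -0.95, 0.0]
[-0.1, -0.04, -0.15, 0.0, -0.95, 0.0]
[-0.11, -0.04, -0.14, 0.0, -0.95, 0.0]
[-0.12, -0.04, -0.13, 0.0, -0.95, 0.0]
[-0.13, -0.04, -0.12, 0.0, -0.95, 0.0]
[-0.14, -0.04, -0.11, 0.0, -0.95, 0.0]
[-0.15, -0.04, -0.1, 0.0, -0.95, 0.0]
[-0.16, -0.04, -0.08, 0.0, -0.95, 0.0]
[-0.16, -0.04, -0.07, 0.0, -0.95, 0.0]
[-0.17, -0.04, -0.06, 0.0, -0.95, 0.0]
[-0.17, -0.04, -0.04, 0.0, -0.95, 0.0]
```

Call:
apply_moves([
  [[0, -0.3, 0, 0, -0.95, 0], [0, -0.3, 0, 0, -0.95, 0], [0, -0.3, 0, 0, -0.95, 0], [0, -0.2, 0, 0, -0.95, 0], [0, 0, 0, 0, -0.95, 0], [0, 0, 0, 0, -0.95, 0], [0, 0, 0, 0, -0.95, 0], [0, 0, 0, 0, -0.95, 0]],
])

```text
clock: 33.38
eef_pos: [507.1, -135.7, 386.5]
tool_rot: [-1.56, 0.001, -0.118]
force: [-0.3, -0.5, -0.0]
width: 40.1
```

Call:
apply_moves([
  [[0, 0, 0, 0, -0.95, 0], [0, 0, 0, 0, -0.95, 0], [0, 0, 0, 0, -0.95, 0], [0, 0, 0, 0, -0.95, 0], [0, 0, 0, 0, -0.95, 0], [0, 0, 0, 0, -0.95, 0], [0, 0, 0, 0, -0.95, 0], [0, 0, 0, 0, -0.95, 0]],
])

```text
clock: 34.05
eef_pos: [503.3, -135.2, 383.1]
tool_rot: [-1.554, -0.006, 0.586]
force: [-0.4, 0.1, -0.2]
width: 40.2
```

```bash
python3 -c "
from h import *
plan([563,-342,388],PS)
"
```

```text
t 34.05 p [ 503.3 -135.2  383.1] rpy [-1.554 -0.006  0.586] F [-0.4  0.1 -0.2] M [0.05 0.04 0.06] w 40.2 q [-0.11  0.32  0.46  1.64 -0.17  1.22  0.97]
n 13
[-0.12, -0.02, -0.39, -0.01, -0.95, 0.01]
[-0.16, -0.02, -0.38, -0.01, -0.95, 0.01]
[-0.19, -0.02, -0.37, -0.01, -0.95, 0.01]
[-0.22, -0.02, -0.35, -0.01, -0.95, 0.01]
[-0.25, -0.01, -0.33, -0.01, -0.95, 0.01]
[-0.27, -0.01, -0.31, -0.01, -0.95, 0.01]
[-0.3, -0.01, -0.29, -0.01, -0.95, 0.01]
[-0.32, -0.01, -0.26, -0.01, -0.95, 0.01]
[-0.34, -0.01, -0.23, -0.01, -0.95, 0.01]
[-0.36, -0.01, -0.21, -0.01, -0.95, 0.01]
[-0.38, -0.01, -0.17, -0.01, -0.95, 0.01]
[-0.39, -0.01, -0.14, -0.01, -0.95, 0.01]
[-0.4, -0.01, -0.11, -0.01, -0.95, 0.01]
```

Call:
apply_moves([
  [[-0.12, -0.08, -0.39, -0.05, -0.95, 0.02], [-0.16, -0.05, -0.38, -0.05, -0.95, 0.02], [-0.19, -0.02, -0.37, 0, -0.95, 0.02], [-0.22, 0, -0.35, 0, -0.95, 0], [-0.25, 0, -0.33, 0, -0.95, 0], [-0.27, 0, -0.31, 0, -0.95, 0], [-0.3, 0, -0.29, 0, -0.95, 0], [-0.32, 0, -0.26, 0, -0.95, 0]],
])

```text
clock: 34.72
eef_pos: [540.4, -260.8, 383.8]
tool_rot: [-1.559, -0.015, 1.298]
force: [0.1, 0.2, -0.6]
width: 40.1
```

```bash
python3 -c "
from h import *
plan([563,-342,385],PS)
"
```

```text
t 34.72 p [ 540.4 -260.8  383.8] rpy [-1.559 -0.015  1.298] F [ 0.1  0.2 -0.6] M [-0.04 -0.04 -0.02] w 40.1 q [ 0.22  0.45  0.31  1.43 -0.15  1.3   1.84]
n 5
[-0.36, -0.01, -0.22, -0.02, -0.84, 0.04]
[-0.38, -0.01, -0.19, -0.02, -0.84, 0.04]
[-0.39, -0.01, -0.16, -0.02, -0.84, 0.04]
[-0.4, -0.01, -0.13, -0.02, -0.84, 0.04]
[-0.41, -0.01, -0.1, -0.02, -0.84, 0.04]
```

Call:
apply_moves([
  [[-0.36, 0, -0.22, 0, -0.84, 0.04], [-0.38, 0, -0.19, 0, -0.84, 0.04], [-0.39, 0, -0.16, 0, -0.84, 0.04], [-0.4, 0, -0.1, 0, -0.7, 0.04], [-0.25, 0, -0.03, 0, -0.5, 0.04], [0, 0, 0, 0, 0, 0]],
])

```text
clock: 35.22
eef_pos: [556.6, -343.2, 378.0]
tool_rot: [-1.559, -0.005, 1.642]
force: [0.0, 0.9, -0.4]
width: 40.2
```

```bash
python3 -c "
from h import *
plan([563.5,-342.5,328],PS)
"
```

```text
t 35.22 p [ 556.6 -343.2  378. ] rpy [-1.559 -0.005  1.642] F [ 0.   0.9 -0.4] M [0.06 0.   0.01] w 40.2 q [ 0.38  0.55  0.24  1.27 -0.12  1.35  2.25]
n 2
[0.0, 0.62, -0.09, -0.07, -0.13, 0.03]
[0.0, 0.62, -0.09, -0.07, -0.13, 0.03]
```

Call:
apply_moves([
  [[0, 0.55, -0.07, -0.07, -0.13, 0], [0, 0.55, -0.07, -0.07, -0.13, 0], [0, 0, 0, 0, 0, 0]],
])

```text
clock: 35.47
eef_pos: [561.1, -342.6, 332.6]
tool_rot: [-1.573, -0.007, 1.662]
force: [-0.4, -0.1, -0.6]
width: 39.9
```

Call:
apply_moves([
  [[0, 0, 0, 0, 0, 0], [0, 0, 0, 0, 0, 0], [0, 0, 0, 0, 0, 0], [0, 0, 0, 0, 0, 0], [0, 0, 0, 0, 0, 0]],
], claw=0)

```text
clock: 35.88
eef_pos: [560.6, -341.5, 333.4]
tool_rot: [-1.572, -0.007, 1.66]
force: [0.6, -1.7, -6.0]
width: 9.1
```

```bash
python3 arc.py 0 0.08|sed 's/np.float64//g'
```

```text
sh [213.5   2.8 333.4] theta 1.593 exp [210.83379867 323.00067078] F [ 0.6 -1.7 -6. ] rpy [-1.572 -0.007  1.66 ] w 9.054021715835175 clk 35.8833 q [ 0.38  0.57  0.22  1.35 -0.13  1.24  2.28]
[(0.59), (0.15), 0]
[(0.53), (-0.07), 0]
[(0.54), (-0.03), 0]
[(0.54), (0.02), 0]
[(0.53), (0.06), 0]
[(0.53), (0.1), 0]
[(0.52), (0.14), 0]
[(0.5), (0.18), 0]
[(0.49), (0.22), 0]
[(0.47), (0.26), 0]
[(0.45), (0.3), 0]
[(0.42), (0.33), 0]
[(0.39), (0.37), 0]
[(0.36), (0.4), 0]
[(0.33), (0.42), 0]
[(0.3), (0.45), 0]
[(0.26), (0.47), 0]
[(0.22), (0.49), 0]
[(0.18), (0.51), 0]
[(0.14), (0.52), 0]
```

```bash
sed -i 's/^OFF=.*/OFF=(2.7,-3.4)/' arc.py; python3 arc.py 0 0.08|sed 's/np.float64//g'
```

```text
sh [213.5   2.8 333.4] theta 1.593 exp [213.40872417 333.23211494] F [ 0.6 -1.7 -6. ] rpy [-1.572 -0.007  1.66 ] w 9.054021715835175 clk 35.8833 q [ 0.38  0.57  0.22  1.35 -0.13  1.24  2.28]
[(0.53), (-0.1), 0]
[(0.53), (-0.07), 0]
[(0.54), (-0.03), 0]
[(0.54), (0.02), 0]
[(0.53), (0.06), 0]
[(0.53), (0.1), 0]
[(0.52), (0.14), 0]
[(0.5), (0.18), 0]
[(0.49), (0.22), 0]
[(0.47), (0.26), 0]
[(0.45), (0.3), 0]
[(0.42), (0.33), 0]
[(0.39), (0.37), 0]
[(0.36), (0.4), 0]
[(0.33), (0.42), 0]
[(0.3), (0.45), 0]
[(0.26), (0.47), 0]
[(0.22), (0.49), 0]
[(0.18), (0.51), 0]
[(0.14), (0.52), 0]
```

Call:
apply_moves([
  [[0.4, -0.08, 0, 0, 0, 0], [0.53, -0.07, 0, 0, 0, 0], [0.54, -0.03, 0, 0, 0, 0], [0.54, 0.02, 0, 0, 0, 0], [0.53, 0.06, 0, 0, 0, 0], [0.53, 0.1, 0, 0, 0, 0]],
])

```text
clock: 36.38
eef_pos: [550.7, -236.0, 340.4]
tool_rot: [-1.583, 0.027, 1.646]
force: [-1.5, -4.6, 0.9]
width: 8.9
```

```bash
python3 arc.py 0 0.08|sed 's/np.float64//g'
```

```text
sh [107.4   2.9 340.4] theta 1.198 exp [107.70907656 338.37654702] F [-1.5 -4.6  0.9] rpy [-1.583  0.027  1.646] w 8.905956795336591 clk 36.3833 q [ 0.2   0.45  0.23  1.54 -0.09  1.14  2.09]
[(0.52), (0.15), 0]
[(0.52), (0.14), 0]
[(0.51), (0.18), 0]
[(0.49), (0.22), 0]
[(0.47), (0.26), 0]
[(0.45), (0.3), 0]
[(0.42), (0.33), 0]
[(0.39), (0.37), 0]
[(0.36), (0.4), 0]
[(0.33), (0.42), 0]
[(0.3), (0.45), 0]
[(0.26), (0.47), 0]
[(0.22), (0.49), 0]
[(0.18), (0.51), 0]
[(0.14), (0.52), 0]
```

Call:
apply_moves([
  [[0.52, 0.16, 0, 0.05, 0, -0.1], [0.52, 0.15, 0, 0.05, 0, -0.1], [0.51, 0.18, 0, 0.05, 0, -0.1], [0.49, 0.22, 0, 0, 0, -0.1], [0.47, 0.26, 0, 0, 0, 0], [0.45, 0.3, 0, 0, 0, 0], [0.42, 0.33, 0, 0, 0, 0]],
])

```text
clock: 36.97
eef_pos: [539.0, -109.4, 288.7]
tool_rot: [-1.582, 0.015, 1.639]
force: [-2.1, -2.3, 0.5]
width: 7.4
```

```bash
python3 arc.py 0 0.08|sed 's/np.float64//g'
```

```text
sh [-19.7   3.2 288.7] theta 0.69 exp [-17.02765097 285.22069423] F [-2.1 -2.3  0.5] rpy [-1.582  0.015  1.639] w 7.376939618068893 clk 36.9667 q [-0.    0.42  0.21  1.74 -0.09  0.97  1.88]
[(0.33), (0.42), 0]
[(0.37), (0.36), 0]
[(0.34), (0.39), 0]
[(0.31), (0.41), 0]
[(0.28), (0.44), 0]
[(0.24), (0.46), 0]
[(0.21), (0.47), 0]
[(0.17), (0.49), 0]
[(0.13), (0.5), 0]
```

Call:
apply_moves([
  [[0.28, 0.5, 0, 0.05, 0, -0.1], [0.36, 0.4, 0, 0.05, 0, -0.1], [0.33, 0.4, 0, 0.03, 0, 0]],
])

```text
clock: 37.22
eef_pos: [538.5, -56.7, 243.8]
tool_rot: [-1.581, -0.018, 1.645]
force: [0.0, -1.2, 1.6]
width: -0.1
```

```bash
python3 arc.py 0 0.08|sed 's/np.float64//g'; python3 -c "
from h import *
from ov import *
a,d=snap('scene');cv2.imwrite('pics/v14.png',crop(a,90,60,190,180,3.2))"
```

```text
sh [-72.2   7.7 243.8] theta 0.44 exp [-64.70150934 237.89671924] F [ 0.  -1.2  1.6] rpy [-1.581 -0.018  1.645] w -0.12703401734936212 clk 37.2167 q [-0.05  0.46  0.17  1.82 -0.13  0.87  1.83]
[(0.1), (0.55), 0]
[(0.26), (0.42), 0]
[(0.23), (0.44), 0]
[(0.2), (0.45), 0]
[(0.16), (0.47), 0]
[(0.13), (0.48), 0]
```

View pics/v14.png

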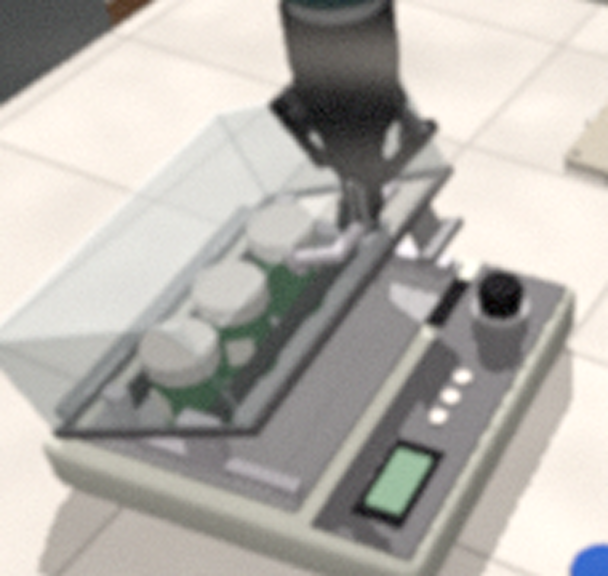

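Call:
apply_moves([
  [[0, -0.9, 0, 0, 0, 0.1], [-0.3, -0.2, 0, 0.05, -0.1, 0.1], [-0.15, 0, 0, 0, -0.1, 0], [0, 0, 0, 0, 0, 0]],
])

```text
clock: 37.6
eef_pos: [538.1, -69.8, 286.9]
tool_rot: [-1.57, -0.004, 1.672]
force: [0.3, -0.7, -1.2]
width: -0.2
```

```bash
sed -i 's/^OFF=.*/OFF=(3,6)/' arc.py; python3 arc.py 0.5 0.08|sed 's/np.float64//g'
```

```text
sh [-59.2   6.  286.9] theta 0.558 exp [-43.34110854 271.15146643] F [ 0.3 -0.7 -1.2] rpy [-1.57  -0.004  1.672] w -0.15971557341201825 clk 37.6 q [-0.05  0.42  0.19  1.75 -0.1   0.99  1.85]
[(-0.13), (0.68), 0]
```

Call:
apply_moves([
  [[0, 0.5, 0, 0, 0, 0], [0.1, 0.35, 0, 0, 0, 0], [0.22, 0.42, 0, 0, 0, 0], [0.22, 0.43, 0, 0, 0, 0]],
])

```text
clock: 37.93
eef_pos: [540.0, -52.1, 221.7]
tool_rot: [-1.583, -0.002, 1.663]
force: [-0.3, 1.8, 1.9]
width: -0.5
```

```bash
python3 arc.py 0 0.08|sed 's/np.float64//g'
```

```text
sh [-76.6   9.5 221.7] theta 0.335 exp [-80.62797837 224.17209054] F [-0.3  1.8  1.9] rpy [-1.583 -0.002  1.663] w -0.5026259520786339 clk 37.9333 q [-0.07  0.49  0.17  1.84 -0.12  0.81  1.82]
[(0.33), (0.33), 0]
[(0.2), (0.41), 0]
[(0.17), (0.42), 0]
[(0.14), (0.43), 0]
[(0.12), (0.44), 0]
```

Call:
apply_moves([
  [[0.28, 0.36, 0, 0.03, 0, 0], [0.2, 0.41, 0, 0.03, 0, 0], [0.17, 0.4, 0, 0, 0, 0], [0.13, 0.35, 0, 0, 0, 0]],
])

```text
clock: 38.27
eef_pos: [537.0, -20.2, 157.7]
tool_rot: [-1.578, -0.003, 1.658]
force: [0.1, 0.2, 0.7]
width: -0.2
```

```bash
python3 arc.py 0 0.06|sed 's/np.float64//g'; python3 -c "
from h import *
from ov import *
a,d=snap('scene');cv2.imwrite('pics/v15.png',crop(a,90,60,190,180,3.2))"
```

```text
sh [-108.7    9.6  157.7] theta 0.066 exp [-110.45227074  158.27498787] F [0.1 0.2 0.7] rpy [-1.578 -0.003  1.658] w -0.2370389195642672 clk 38.2667 q [-0.11  0.57  0.15  1.92 -0.14  0.66  1.78]
[(0.11), (0.2), 0]
[(0.05), (0.22), 0]
```

View pics/v15.png

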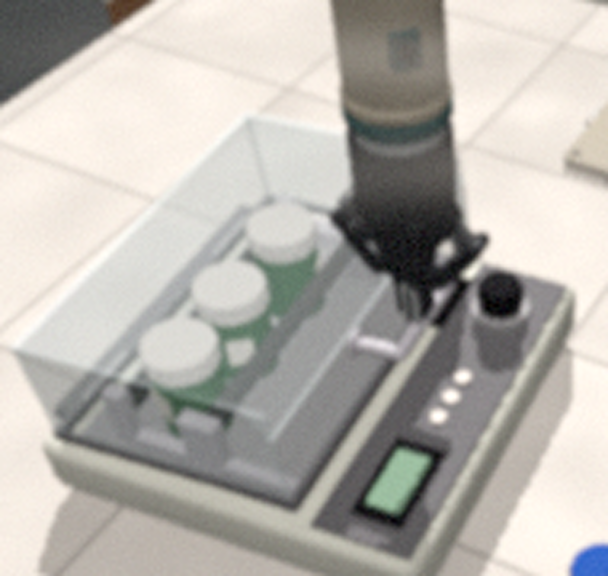

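Call:
apply_moves([
  [[0.11, 0.2, 0, 0, 0, 0], [0.05, 0.2, 0, 0, 0, 0], [0, 0.1, 0, 0, 0, 0]],
])

```text
clock: 38.57
eef_pos: [535.0, -13.1, 139.7]
tool_rot: [-1.574, -0.005, 1.656]
force: [-18.3, 1.3, 72.4]
width: 0.3
```

Call:
apply_moves([
  [[0, 0.15, 0, 0, 0, 0], [0, 0.15, 0, 0, 0, 0]],
])

```text
clock: 38.73
eef_pos: [535.0, -13.1, 139.9]
tool_rot: [-1.578, -0.009, 1.654]
force: [-15.3, 1.4, 55.0]
width: -0.3
```

Call:
apply_moves([
  [[0, -0.3, 0, 0, 0, 0], [0, -0.6, 0, 0, 0, 0], [0, -0.9, 0, 0, 0, 0], [0, -0.9, 0, 0, 0, 0], [0, -0.9, 0, 0, 0, 0], [0, 0, 0, 0, 0, 0]],
])

```text
clock: 39.23
eef_pos: [534.4, -16.9, 295.2]
tool_rot: [-1.585, -0.01, 1.648]
force: [1.7, -0.3, -0.0]
width: 0.1
```

```bash
python3 -c "
from h import *
from ov import *
a,d=snap('scene');c=crop(a,90,80,200,155,3.8)
draw(c,d,[x for x in shaker(P0)],(90,80),3.8,(0,255,255))
cv2.imwrite('pics/v16.png',c); s=readout.read_state(); print(s['clock'],s['eef_pos'],s['force'])"
```

```text
39.2833 [532.94046541 -16.76710406 292.51831093] [0.61260508 0.00625361 0.70149197]
```

View pics/v16.png

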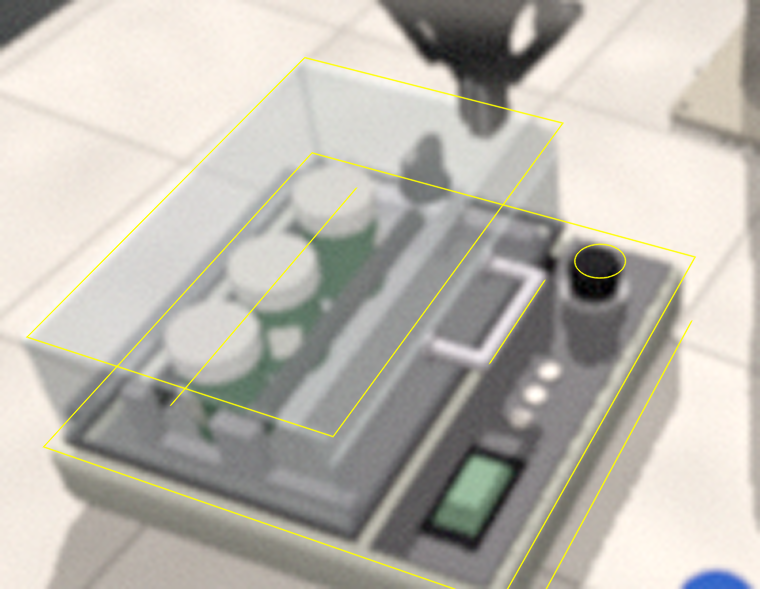

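```bash
python3 -c "
from cell import finish_job
print(finish_job())"
```

```text
the job is handed in; nothing more can be done
None
```

I loaded all three white-capped jars into the shaker, clamped and locked them, and shut the hood. I handed the job in at about 39 s, and no verdict was reported.

**What I did:**
- **Hood up:** it was not caught and rose on the first lift, so I left the catch knob alone.
- **Jars:** I stood the three side by side on the platform. I left the two red look-alikes alone.
- **Clamp bar:** I pushed it until the row stopped moving, with about 28 N of push.
- **Collar:** I turned it clockwise until it hit its stop; the wrist moment rose to about 0.96 N m.
- **Hood down:** I lowered it by the handle, then finished by pressing on the handle from above.

**Last checks:**
- In the final picture the hood matches its shut outline. The jars stand upright between the bars, and the collar's finger bar lies along the clamp bar.
- I pressed the hood against its seat until the handle stopped at its shut height.
- The small bottle and the beaker stood untouched in the picture taken after the second jar was placed. Later pictures did not frame them, and the arm did not go near them afterwards except to fetch the third jar.

**What went wrong or disagreed:**
- My first try at pushing the clamp bar drifted too high and passed over it. I backed off and repeated it lower.
- The handle slipped out of the fingers at about 0.5 rad on the way down. The hood stayed where it was.
- Pressing the hood shut peaked at 72 N on the wrist, under the 120 N limit but more than I intended.
- My estimate of the shaker's position was about 3 mm off along its x axis.

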